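Wedge a dropper bottle tight in the bench jig

ROBOT

A 6-joint arm with a two-finger parallel gripper is mounted at the origin on a cart in front of the work surface, level with it; the furniture and walls round the work are solid. World frame = base frame: x ahead of the robot, y to its left, z up, the work surface at z = 0. Lengths are in mm, angles in degrees, forces in N, time in s.
With the tool pointing down it reaches from about 350 to 850 mm from the base axis. Payload 8.1 kg.
Tool frame: the origin (TCP) lies at the very end of the fingers, on their centre line; the grasp point (between the pads) lies 19 mm behind it; z points along the fingers, y is the direction in which the jaws open and shut (so a half turn about z gives the same grasp; the last joint's range is limited). The gripper opens to 85 mm and grips with 20 to 120 N. Pads are 22 mm wide; open, the fingers measure 114 mm over their backs; the gripper's body (76 mm by 85 mm) begins 54 mm behind the grasp point. The pads swing forward as they close: fully open they stand 13 mm farther back than shut.
Start: joints at [67.185, 7.471, 85.268, -0, 87.261, -4.893], TCP at [184.613, 570.897, 231.292] pointing down, gripper open.
Joint ranges: [-169.43, 169.43], [-51.17, 129.36], [1.28, 143.12], [-76.62, 256.62], [0, 156.53], [-152.29, 152.29]. Speed limits (degrees/s): [136.94, 136.94, 159.86, 180, 180, 180].

INTERFACE

Orientations are given as [roll, pitch, yaw] about the fixed x, y, z axes, in that order (R = Rz(yaw) Ry(pitch) Rx(roll)).
In Python, from bench import sensors, viewer, job gives the robot as it stands.
- The arm moves only by the shell command python3 -m pendant 'ROWS' [FORCE]. ROWS is JSON, one flat list of numbers, 5 for each row, row after row: the shift along the world's x, y, z in mm, then the turn about the world's z in rad, then the finger opening in mm, from 0 to 85.4. In form: [x, y, z, twist, hand, x, y, z, twist, hand, ...]. A call has 1 to 12 rows; each row shifts and turns the pose as measured when the row begins; what a row does not reach is not made up. A row lasts 1/12 s, in which the tool goes at most 41.7 mm and 7.16 degrees, less where a joint would pass 70% of its speed; a pose out of reach is approached as far as the arm can. A call with a gripper value outside its range is refused whole. The fingers move at their own pace and stop on an object; FORCE is the grip in N (left out, the last holds). Time passes only in rows, so rows that do not move let the fingers close. It gives the time, the measured TCP pose, the force and the opening at its end, in the units of the state.
- sensors.sense(): the state, without advancing time (a new reading comes with each control period).
- viewer.snapshot(name): name is "scene" or "top"; returns a dict with "frame" (384x512x3 uint8, blue, green, red), "z_map" (384x512 float32, mm along the optical axis (not along the pixel's ray), 0 where there is no reading), "fx", "fy", "cx", "cy" (pixels), "view" (4x4, takes a point from world to camera coordinates). Camera axes: x right, y down, z forward; pixel columns grow to the right and rows downward; lengths in mm; the calibration is good to about 2 mm. A picture is of the moment at which its call begins.
- job.hand_in(): hands the job in, once; it reports no verdict.
The state is a dict: "time": time; "joint_pos": joint angles; "qd": joint speeds; "joint_efforts": joint torques, N m; "tool_pos": TCP position; "tcp_rot": TCP orientation; "ft_force": force on the tool from outside, world axes, zero at the start; "wrist_torque": the same for the moment, N m; "finger_gap": finger opening in mm.
Only numpy, scipy, OpenCV 4.12 (cv2) and the standard library are available. Lean on these libraries where they do the work, as an engineer would, in place of code of your own. Each camera call takes 0.05 s, during which the arm holds its last target.

TASK

Stand the amber dropper bottle in the vee of the wooden jig, set the long wedge thin end down in the slot behind the sliding jaw by hand and let go of it, then take the upright mallet and tap the wedge's top, lifting the mallet clear between taps, at least three times and until it goes no deeper and the bottle is held tight. Only the mallet may drive the wedge, not the fingers; leave the mallet standing upright on the table, and do not disturb the other things.

Things in the scene. Friction and masses are not known exactly. Their poses are not given: they have to be found in the camera images.
- jig: Fixed wooden clamping jig, base plate 90 x 160 x 10 mm (x, y, z). Origin: under its middle, on the table; z up. Along its y, from -y to +y: back stop, wedge slot, sliding jaw, open bay for the bottle, fixed 120-degree vee. Jaw and back stop are 42 mm wide (x), tops 58 mm above the table; the vee is 50 mm wide, top at 48 mm. Bay and slot are open at both x ends.
- bay (a point): On the base plate's top (10 mm above the table): where the centre of the bottle's underside is when the bottle touches both faces of the vee. Axes as the jig's. At the start the jaw's face stands 22 to 24 mm from here towards -y, leaving 3 to 4.5 mm of play for the bottle.
- jaw_edge (a point): Middle of the upper edge of the jaw's sloping rear face (the +y side of the wedge slot), 58 mm above the table. Axes as the jig's. The jaw slides along the jig's y with about 3 N of friction, resists fast pushes more (0.4 N per mm/s), and stays where it is left; the wedge pushes it to +y against the bottle.
- stop_edge (a point): Middle of the upper edge of the back stop's sloping front face (-y side of the slot), 58 mm above the table; set differently each time, does not move under taps. Axes as the jig's. The slot is centred between this and jaw_edge, 10.5 to 14 mm wide in y at the top at the start, and narrows downwards by 1 mm in 4, as the wedge does.
- wedge: Long wooden wedge, 35 g: 76 long (z), 24 wide (x, parallel faces to grip), 6 thick (y) at the thin end, 25 at the thick end. Origin: centre of the thin end, z to the thick end. Starts upright, thin end 20 mm down in a rack pocket (origin 8 mm above the table). Its x goes along the jig's x, either way round. Set by hand it stands in the slot with its thin end 24 to 44 mm above the table.
- wedge_top (a point): Centre of the long wedge's flat top, where the mallet strikes; z as the wedge's. Tapping drives it 12 to 20 mm deeper than hand-set, never onto the base plate; it takes roughly 6 to 12 N down to advance slowly, more when fast, stops firmly once the bottle is gripped, and a final tap of 12 to 25 N holds the bottle well.
- short_wedge: A similar wedge only 36 mm long, too short for this job, in the other pocket of the rack (either may be in either). Origin at its thin end.
- wedge_rack: Dark wooden block 50 x 104 x 28 mm, fixed; origin under its centre. Two pockets 20 mm deep, at y +26 and -26 mm, each 26 x 12 mm (x, y), holding the wedges with x along the block's x.
- mallet: Small upright wooden mallet like a tamper, 250 g: a round head 40 mm across and 38 mm high with its flat striking face underneath, above it a plain round handle 22 mm across up to 98 mm. Origin: centre of the striking face; z up along the handle. It stands on its face on the table and strikes with that face.
- mallet_face (a point): Centre of the mallet's striking face (same point as the mallet's origin).
- bottle: Amber dropper bottle with a black collar and rubber bulb, 102 mm high; round body 38.4 mm across up to 67 mm, above it the collar and bulb at most 20 mm across. Origin: centre of its underside, z up. 62 g.
- jaw: The jig's sliding jaw (42 mm wide, 26 mm thick at the top, 58 mm high above the table); its origin lies below its flat front face, the face that presses the bottle, at table height.
- atomiser_a: Bystander: upright glass vial, 18 mm across, 80 mm high, near the bottle. Origin: centre of its underside.
- atomiser_b: Bystander: as atomiser_a. Origin: centre of its underside.
- atomiser_c: Bystander: as atomiser_a, near the mallet. Origin: centre of its underside.
- beaker: Bystander: beaker 47 mm across, 55 mm high, near the mallet. Origin: centre of its underside.
- funnel: Bystander: steel funnel, mouth down, 57 mm across, 56 mm high, near the jig. Origin: centre of its underside.
- label_roll: Bystander: roll of labels lying flat, 64 mm across, 26 mm high. Origin: centre of its underside.
- crimp_tin: Bystander: flat round tin, 59 mm across, 26 mm high, beside the roll. Origin: centre of its underside.
- marker: Bystander: pen lying along its y, 122 mm long, 12 mm thick, beside the rack. Origin: centre of its underside.
Not all that is in view belongs to the job. What is shaped like the mallet but blue is not meant. What is shaped like the wedge but green is not meant.

How it is judged:
By the outcome, as a careful person would: the job done as asked, in the order asked, and still so for the second after the job is handed in, with the robot touching nothing.
It also fails if it takes over 72 s, if anything falls off the work surface, if the arm or the gripper's body presses on something with over 40 N, if the wrist force passes 120 N, or if a joint passes its speed limit or range.

## Working session

There is one attempt and no reset: what is moved stays moved. The work goes in short steps, Python scripts to look and compute and a shell command to move; the robot and the scene stay as the last step left them, time stands still between calls to the robot, and variables do not carry over. Pictures are saved under pics/ and viewed, and the job is handed in when it is done.

```bash
ls; mkdir -p pics; python3 - <<'E'
from bench import sensors, viewer
import cv2,numpy as np,pickle
print(sensors.sense())
for n in ("scene","top"):
    d=viewer.snapshot(n); pickle.dump(d,open(f"{n}0.pkl","wb"))
    cv2.imwrite(f"pics/{n}0.png",cv2.resize(d["frame"],(800,600),interpolation=cv2.INTER_CUBIC))
    print(n,d["fx"],d["fy"],d["cx"],d["cy"],np.round(d["view"],3).tolist())
E
```

```text
pics
{'time': 0.0, 'joint_pos': array([ 6.71842562e+01,  7.51459627e+00,  8.53318400e+01,  6.35147232e-04,
        8.72626096e+01, -4.89439901e+00]), 'qd': array([ 0.00934483, -0.0374544 ,  0.06300412,  0.02677691,  0.0203078 ,
       -0.01311472]), 'joint_efforts': array([ 1.77369082e-03, -5.69396961e+01, -5.00562000e+01,  2.21287346e-04,
        1.48955325e-02,  5.90792456e-05]), 'tool_pos': array([184.39123918, 570.36007255, 230.22524482]), 'tcp_rot': array([-1.79891406e+02, -9.93578447e-03,  1.62078615e+02]), 'ft_force': array([ 1.07167545,  0.03176094, -0.6319608 ]), 'wrist_torque': array([-0.01797016, -0.02934242,  0.00810505]), 'finger_gap': 85.17979726791005}
scene 437.3295108319668 437.3295108319668 249.61400580734065 189.6709813366984 [[0.499, -0.867, 0.01, -221.706], [-0.651, -0.382, -0.656, 381.169], [0.573, 0.321, -0.754, 1051.206], [0.0, 0.0, 0.0, 1.0]]
top 374.1173437329078 374.1173437329078 254.47301056501814 190.49653668626053 [[-0.003, -1.0, 0.015, 1.499], [-0.985, 0.0, -0.174, 496.511], [0.174, -0.015, -0.985, 1179.547], [0.0, 0.0, 0.0, 1.0]]
```

View pics/scene0.png

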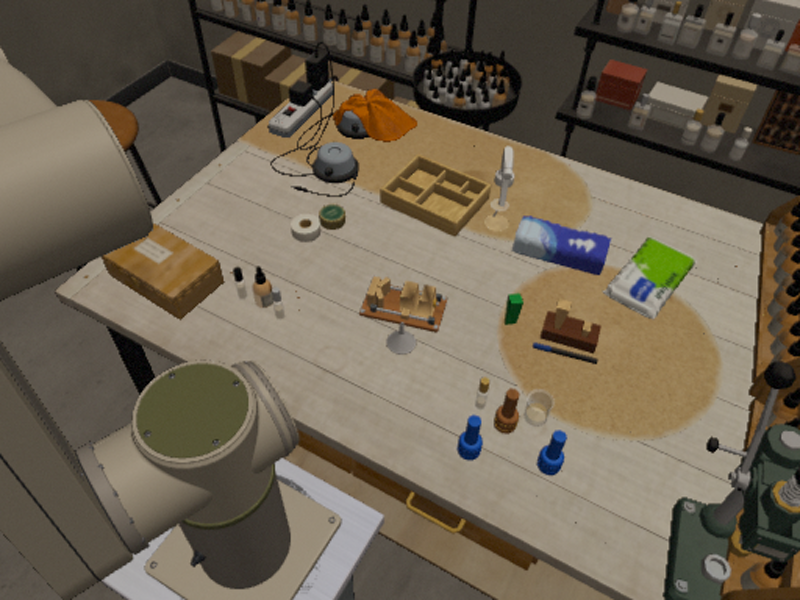

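View pics/top0.png

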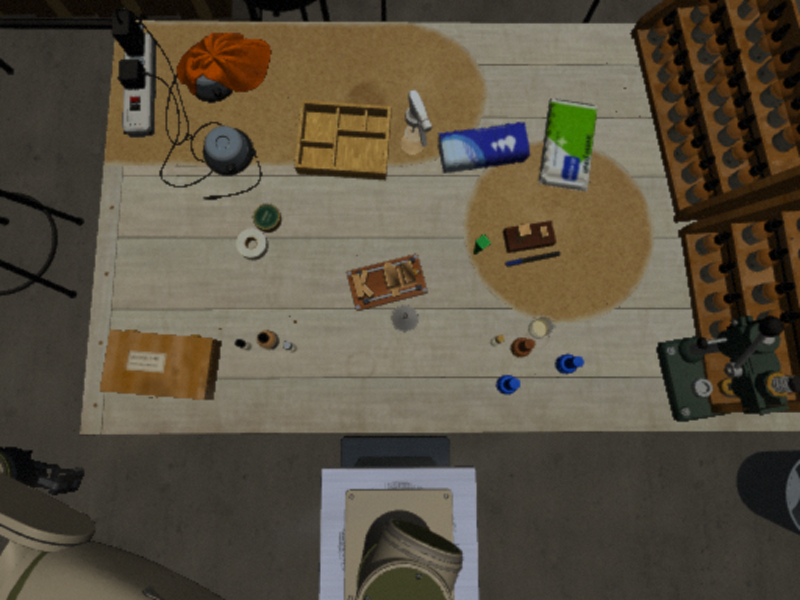

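The scene view shows the bottle between two vials at (262,287), the jig at (403,303), the rack at (570,328) and the brown mallet at (507,410). Blue mallet shapes stand at (470,438) and (551,452), and a green wedge at (513,308). Next I'll take close crops.

```bash
cat > h.py <<'E'
import cv2,numpy as np,pickle
from bench import sensors, viewer
def snap(n,tag):
    d=viewer.snapshot(n); pickle.dump(d,open(f"{n}{tag}.pkl","wb")); return d
def load(n,tag): return pickle.load(open(f"{n}{tag}.pkl","rb"))
def cam(d):
    V=np.array(d["view"]); R=V[:3,:3]; t=V[:3,3]; return R,t
def ray(d,u,v):
    R,t=cam(d); c=-R.T@t
    r=R.T@np.array([(u-d["cx"])/d["fx"],(v-d["cy"])/d["fy"],1.]); return c,r
def onz(d,u,v,z):
    c,r=ray(d,u,v); return c+r*(z-c[2])/r[2]
def proj(d,p):
    R,t=cam(d); q=R@np.array(p,float)+t; return np.array([d["fx"]*q[0]/q[2]+d["cx"],d["fy"]*q[1]/q[2]+d["cy"]])
def tri(d1,p1,d2,p2):
    A=np.zeros((3,3));b=np.zeros(3)
    for d,p in((d1,p1),(d2,p2)):
        c,r=ray(d,*p); r/=np.linalg.norm(r); M=np.eye(3)-np.outer(r,r); A+=M;b+=M@c
    return np.linalg.solve(A,b)
def crop(d,x0,y0,x1,y1,s=8):
    return cv2.resize(d["frame"][y0:y1,x0:x1],None,fx=s,fy=s,interpolation=cv2.INTER_CUBIC)
def tile(ims,f):
    h=max(i.shape[0] for i in ims)
    cv2.imwrite(f,np.hstack([cv2.copyMakeBorder(i,0,h-i.shape[0],0,6,cv2.BORDER_CONSTANT) for i in ims]))
E
python3 - <<'E'
from h import *
s=load("scene",0);t=load("top",0)
tile([crop(s,225,170,293,230,6),crop(t,218,158,280,216,6)],"pics/jig.png")
tile([crop(s,315,180,390,235,5),crop(t,295,135,365,175,5)],"pics/rack.png")
tile([crop(s,285,235,370,305,5),crop(t,305,195,380,255,5)],"pics/mal.png")
tile([crop(s,140,160,190,210,7),crop(t,140,200,195,235,7)],"pics/bot.png")
E
```

```text
(no output)
```

View pics/jig.png

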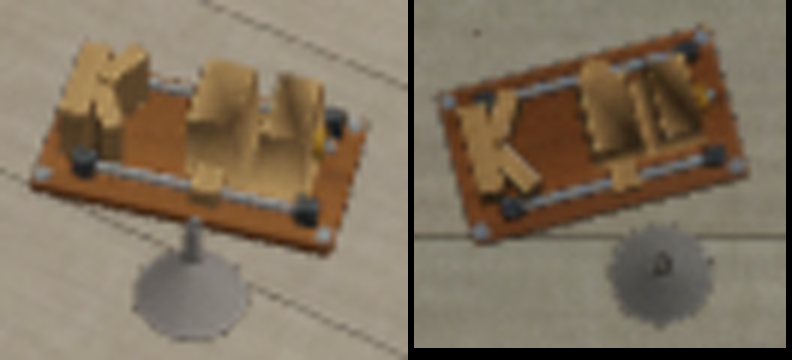

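View pics/rack.png

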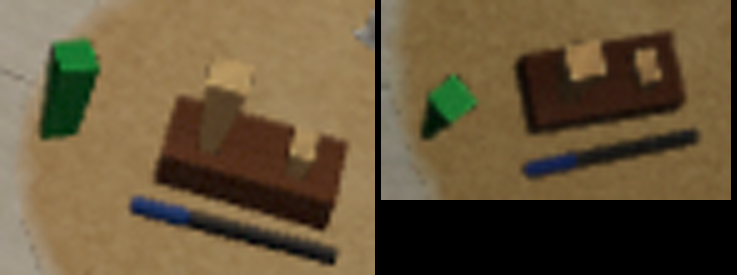

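View pics/mal.png

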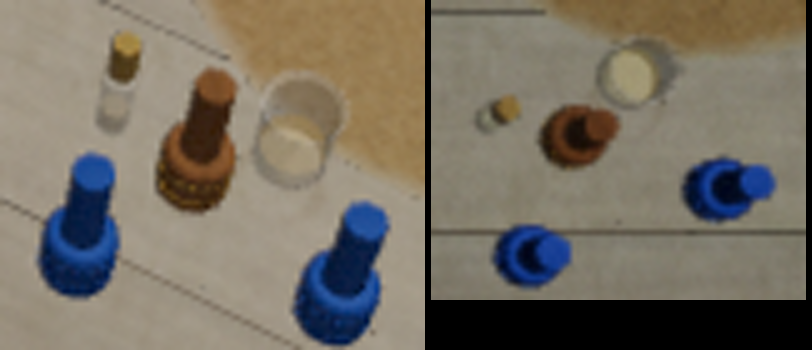

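View pics/bot.png

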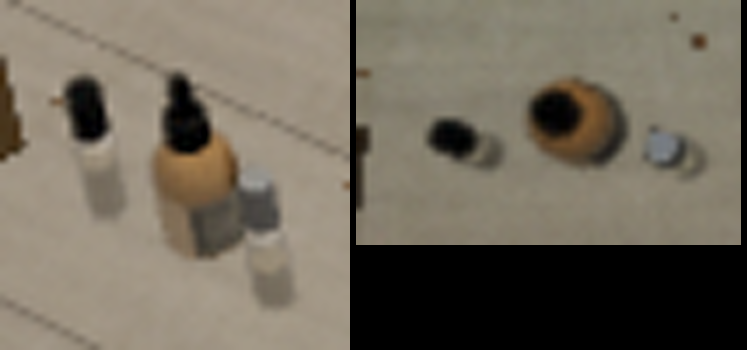

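Candidates (800×600 scene pixels):
- **Mallet:** brown (507,410). The blue lookalikes at (470,438) and (551,452) are out.
- **Wedge:** tall wood in the rack's left pocket, about (563,315). The short wedge at (592,330) and the green block at (513,308) are out.
- **Bottle:** amber with bulb, (262,287). The vials at (239,280) and (278,303) are out.

The crops confirm these choices. Now I'll measure.

```bash
cat >> h.py <<'E'
def cloud(d):
    z=d["z_map"]; v,u=np.mgrid[:z.shape[0],:z.shape[1]]
    R,t=cam(d); q=np.stack([(u-d["cx"])/d["fx"]*z,(v-d["cy"])/d["fy"]*z,z],-1)
    P=(q-t)@R; P[z==0]=np.nan; return P
E
python3 - <<'E'
from h import *
for n in("top","scene"):
    d=load(n,0);P=cloud(d);f=d["frame"]
    # table check
    print(n,"table z",np.nanmedian(P[250:260,200:290,2]) if n=="top" else np.nanmedian(P[250:270,200:260,2]))
    boxes={"top":dict(mallet=(325,210,350,235),bottle=(160,205,182,228),rack=(320,138,358,165),jig=(220,160,276,200)),
           "scene":dict(mallet=(312,245,335,280),bottle=(158,168,178,200),rack=(342,188,388,228),jig=(228,174,290,214))}[n]
    for k,(x0,y0,x1,y1) in boxes.items():
        Q=P[y0:y1,x0:x1].reshape(-1,3); Q=Q[np.isfinite(Q[:,2])]
        for lo,hi in ((92,120),(70,92),(55,66),(32,44),(20,30),(5,16)):
            m=(Q[:,2]>lo)&(Q[:,2]<hi)
            if m.sum()>2: 
                q=Q[m]; print(k,lo,m.sum(),np.round(q.mean(0),1),"mid",np.round((q.min(0)+q.max(0))/2,1),"ext",np.round(np.ptp(q,axis=0),1))
E
```

```text
top table z 0.26983064288069114
mallet 92 38 [ 394.6 -258.1   98. ] mid [ 394.3 -258.4   98. ] ext [18.9 20.9  8.6]
mallet 70 12 [ 393.6 -250.4   82.7] mid [ 395.5 -251.1   81.9] ext [19.7  7.  18.4]
mallet 55 14 [ 397.9 -260.2   60.8] mid [ 406.  -274.6   60.3] ext [42.5 56.  10.1]
mallet 32 70 [ 396.4 -256.    37.4] mid [ 404.9 -266.4   37.9] ext [55.7 56.9 11.6]
mallet 20 17 [ 414.7 -274.6   24.3] mid [ 408.2 -275.3   24.3] ext [53.3 74.1  7.8]
mallet 5 42 [ 404.8 -276.8   10.2] mid [ 398.1 -276.7   10.3] ext [76.6 77.4 10.7]
bottle 92 8 [410.7 271.7 100.3] mid [410.4 272.8  99.8] ext [ 7.7  8.  13.9]
bottle 70 33 [409.3 267.9  79.1] mid [406.7 255.9  81.6] ext [25.6 50.8 20.7]
bottle 55 31 [407.3 268.6  58.5] mid [410.4 272.9  60.1] ext [28.7 25.8  9.6]
bottle 32 13 [404.6 257.4  38.5] mid [407.6 258.7  37.7] ext [26.1 10.4 11.3]
bottle 20 11 [405.7 260.1  25. ] mid [408.5 264.6  25.1] ext [32.2 22.9  9.3]
bottle 5 19 [407.4 274.3   7.4] mid [414.1 280.8   8.9] ext [66.5 67.9  7.6]
rack 70 65 [ 631.7 -260.8   83. ] mid [ 632.7 -261.6   80.2] ext [25.6 26.1 17. ]
rack 55 8 [ 624.8
[... 1662 characters left out ...]
3] mid [ 632.  -260.9   78.4] ext [27.6 27.  15.1]
rack 55 16 [ 622.5 -262.9   60.2] mid [ 622.6 -262.5   61.2] ext [ 5.7 16.7  9.1]
rack 32 43 [ 633.2 -299.7   39.8] mid [ 634.  -280.6   38. ] ext [36.6 85.3 11.5]
rack 20 393 [ 632.7 -288.    26.5] mid [ 636.1 -287.    25.1] ext [ 68.9 109.1   9.7]
rack 5 191 [ 604.4 -285.4    9.9] mid [ 662.6 -285.4   10.5] ext [181.3 122.2  10.9]
jig 55 156 [544.1  -2.   57.8] mid [516.1  -2.2  58.8] ext [108.4  65.6   7.4]
jig 32 139 [524.6  16.6  38.5] mid [512.   24.4  38. ] ext [113.6 136.   11.8]
jig 20 164 [522.4  13.2  24.3] mid [522.8  16.2  25. ] ext [130.8 133.5   9.9]
jig 5 535 [523.3  15.5   9.8] mid [539.   25.6  10.5] ext [198.4 176.1  10.9]
```

```bash
python3 - <<'E'
from h import *
res={}
for n in("top","scene"):
    d=load(n,0);P=cloud(d)
    for k,(lo,hi,c,r) in dict(base=(6,14,(535,22),115),rack=(24,32,(634,-287),62)).items():
        m=(P[...,2]>lo)&(P[...,2]<hi)&(np.hypot(P[...,0]-c[0],P[...,1]-c[1])<r)
        mm=cv2.morphologyEx(m.astype(np.uint8),cv2.MORPH_OPEN,np.ones((2,2),np.uint8))
        nl,l,st,ce=cv2.connectedComponentsWithStats(mm)
        i=1+np.argmax(st[1:,4]); q=P[l==i][:,:2].astype(np.float32)
        (cx,cy),(w,h),a=cv2.minAreaRect(q); print(n,k,len(q),round(cx,1),round(cy,1),round(w,1),round(h,1),round(a,2))
    # bottle bits
    for lo,hi in((56,68),(70,90)):
        q=P[(P[...,2]>lo)&(P[...,2]<hi)&(np.hypot(P[...,0]-408,P[...,1]-271)<26)]
        print(n,"bottle",lo,np.round(q.mean(0),1),np.round((q.min(0)+q.max(0))/2,1),np.round(np.ptp(q,axis=0),1))
    q=P[(P[...,2]>78)&(P[...,2]<90)&(np.hypot(P[...,0]-632,P[...,1]+261)<30)]
    print("wedge top",cv2.minAreaRect(q[:,:2].astype(np.float32)),q.mean(0))
# dump a jig top line image
E
```

```text
top base 165 nan nan 0.0 0.0 0.0
top rack 223 636.7 -296.2 46.0 112.4 9.25
top bottle 56 [408.4 267.2  58.9] [411.8 272.7  60.5] [25.9 25.4  8.7]
top bottle 70 [410.2 270.4  78.2] [410.1 272.1  78.8] [18.8 18.3 15.1]
wedge top ((632.7966918945312, -260.5025634765625), (23.124385833740234, 23.578758239746094), 14.15080451965332) [ 632.7128523  -261.01977695   84.39030577]
scene base 113 489.0 39.1 108.6 37.8 80.9
scene rack 357 646.8 -290.2 71.2 106.9 10.74
scene bottle 56 [404.9 269.2  60.4] [407.  272.4  61.9] [24.3 21.7 11.4]
scene bottle 70 [407.9 269.6  78.8] [410.3 271.1  79.8] [20.2 16.9 19.1]
wedge top ((631.7141723632812, -261.25445556640625), (27.659494400024414, 24.087568283081055), 9.717727661132812) [ 631.12009618 -261.34737655   82.73521456]
```

```bash
cat >> h.py <<'E'
def rect(d,z,x0,x1,y0,y1,s=4):
    # image: right = -y, up = +x
    W=int((y1-y0)*s);H=int((x1-x0)*s)
    src=np.float32([proj(d,(x,y,z)) for x,y in((x1,y1),(x1,y0),(x0,y0),(x0,y1))])
    dst=np.float32([(0,0),(W,0),(W,H),(0,H)])
    im=cv2.warpPerspective(d["frame"],cv2.getPerspectiveTransform(src,dst),(W,H),flags=cv2.INTER_CUBIC)
    for x in range(int(np.ceil(x0/20)*20),int(x1)+1,20):
        v=int((x1-x)*s); cv2.line(im,(0,v),(6,v),(0,0,255),1); cv2.putText(im,str(x),(8,v+4),0,.35,(0,0,255),1)
    for y in range(int(np.ceil(y0/20)*20),int(y1)+1,20):
        u=int((y1-y)*s); cv2.line(im,(u,H-6),(u,H),(0,0,255),1); cv2.putText(im,str(y),(u-8,H-8),0,.35,(0,0,255),1)
    return im
E
python3 - <<'E'
from h import *
t=load("top",0);s=load("scene",0)
cv2.imwrite("pics/r10.png",rect(t,10,470,610,-75,120,4))
cv2.imwrite("pics/r58.png",rect(t,58,470,610,-75,120,4))
cv2.imwrite("pics/rs58.png",rect(s,58,470,610,-75,120,4))
E
```

```text
(no output)
```

View pics/r10.png

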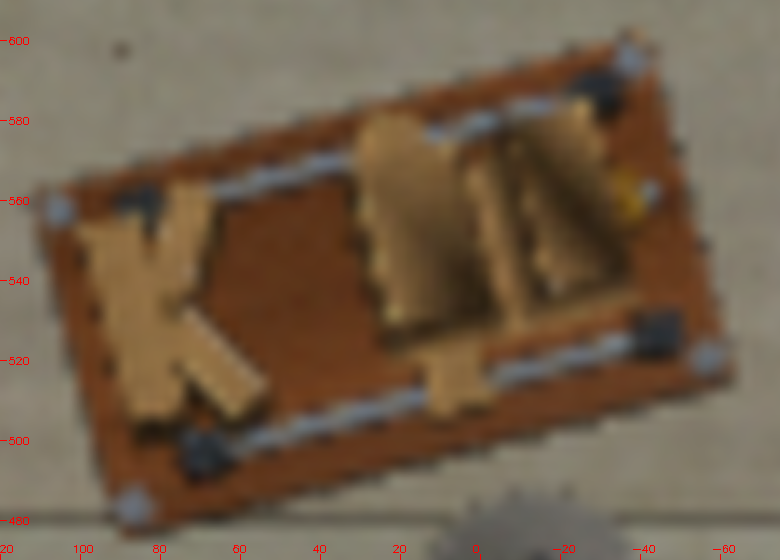

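View pics/r58.png

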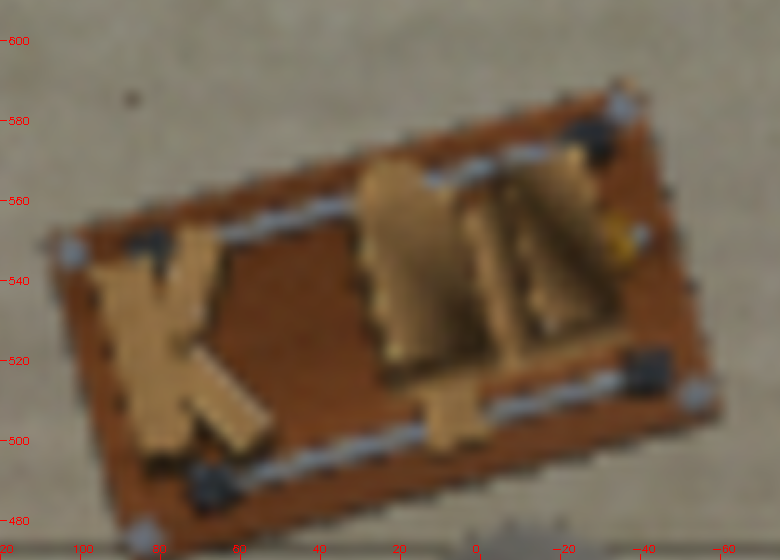

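View pics/rs58.png

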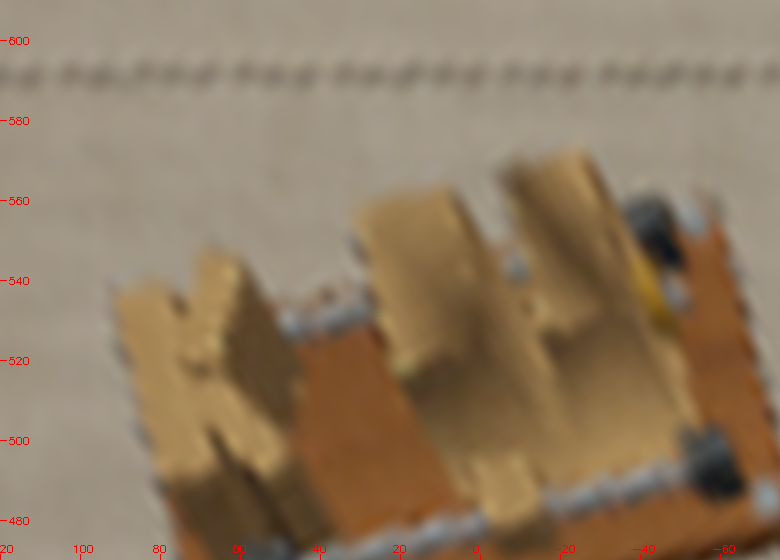

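```bash
python3 - <<'E'
from h import *
c=np.array([538.6,24.2]);a=np.deg2rad(14.7)
Rj=np.array([[np.cos(a),np.sin(a)],[-np.sin(a),np.cos(a)]])
for n in("top","scene"):
    d=load(n,0);P=cloud(d)
    J=(P[...,:2]-c)@Rj.T; z=P[...,2]
    print(n)
    for lo,hi in((54.5,61.5),(44,51)):
        m=(z>lo)&(z<hi)&(abs(J[...,0])<26)&(abs(J[...,1])<82)
        h,e=np.histogram(J[m][:,1],np.arange(-80,82,2)); print(lo,[(int(e[i]),int(h[i])) for i in range(len(h)) if h[i]])
        for ya,yb in((-32,2),(2,80),(-80,-20)):
            q=J[m&(J[...,1]>ya)&(J[...,1]<yb)]
            if len(q): print("  x range",ya,yb,np.round(np.percentile(q[:,0],[0,3,97,100]),1))
    m=(z>11)&(abs(J[...,0])<8)&(abs(J[...,1])<60)
    # profile z vs y
    q=np.c_[J[m],z[m]]; 
    for y in range(-56,60,2):
        k=q[(q[:,1]>=y)&(q[:,1]<y+2)]; 
        if len(k): print(y,round(float(np.median(k[:,2])),0),end=" | ")
    print()
E
```

```text
top
54.5 [(-58, 5), (-56, 6), (-54, 8), (-52, 7), (-50, 6), (-48, 6), (-46, 8), (-44, 5), (-42, 8), (-40, 7), (-38, 7), (-36, 7), (-24, 2), (-22, 7), (-20, 6), (-18, 6), (-16, 7), (-14, 7), (-12, 8), (-10, 7), (-8, 5), (-6, 7), (-4, 5), (-2, 8), (0, 6), (2, 5), (50, 1), (58, 1)]
  x range -32 2 [-21.2 -19.9  20.6  21.3]
  x range 2 80 [-19.8 -18.6  19.2  19.5]
  x range -80 -20 [-21.3 -20.6  19.7  20.7]
44 [(-60, 1), (-58, 1), (-48, 1), (-38, 1), (-36, 1), (-34, 6), (-26, 1), (-24, 2), (-22, 1), (-12, 1), (-8, 1), (2, 3), (4, 1), (34, 1), (36, 2), (38, 4), (40, 5), (42, 4), (44, 6), (46, 6), (48, 6), (50, 6), (52, 5), (54, 7), (56, 7), (58, 5), (60, 7), (62, 10), (64, 6), (66, 10), (68, 7), (70, 2)]
  x range -32 2 [-21.  -20.9  15.1  17.3]
  x range 2 80 [-25.9 -24.2  23.9  25.7]
  x range -80 -20 [-21.3 -21.2  17.4  17.5]
-56 59.0 | -54 59.0 | -52 60.0 | -50 59.0 | -48 59.0 | -46 57.0 | -44 56.0 | -42 59.0 | -40 56.0 | -38 56.0 | -36 57.0 | -34 46.0 | -32 29.0 | -30 15.0 | -28 27.0 | -26 39.0 | -24 54.0 | -22 59.0 | -20 59.0 | -18 58.0 | -16 59.0 | -14 57.0 | -12 59.0 | -10 57.0 | 
[... 920 characters left out ...]
44, 7), (46, 4), (48, 8), (50, 6), (52, 4), (54, 9), (56, 9), (58, 5), (60, 9), (62, 6), (64, 8), (66, 10), (68, 4), (70, 1)]
  x range -32 2 [-22.2 -22.1  17.8  21.7]
  x range 2 80 [-25.5 -24.2  24.1  24.8]
  x range -80 -20 [-23.4 -22.2  18.7  21.7]
-56 58.0 | -54 56.0 | -52 57.0 | -50 57.0 | -48 55.0 | -46 56.0 | -44 57.0 | -42 60.0 | -40 55.0 | -38 58.0 | -36 55.0 | -28 21.0 | -26 31.0 | -24 47.0 | -22 58.0 | -20 59.0 | -18 59.0 | -16 57.0 | -14 58.0 | -12 58.0 | -10 58.0 | -8 59.0 | -6 57.0 | -4 58.0 | -2 58.0 | 0 58.0 | 2 57.0 | 8 13.0 | 10 12.0 | 12 13.0 | 20 11.0 | 24 11.0 | 26 12.0 | 34 12.0 | 36 12.0 | 42 29.0 | 46 41.0 | 48 45.0 | 50 46.0 | 52 49.0 | 54 48.0 | 56 48.0 | 58 47.0 |
```

```bash
python3 - <<'E'
from h import *
t=load("top",0);s=load("scene",0)
P=cloud(t);Q=cloud(s)
def grp(c,r,lo,hi,nm):
    for n,X in(("t",P),("s",Q)):
        q=X[(X[...,2]>lo)&(X[...,2]<hi)&(np.hypot(X[...,0]-c[0],X[...,1]-c[1])<r)]
        if len(q):print(nm,n,len(q),np.round(q.mean(0),1),np.round((q.min(0)+q.max(0))/2,1)[:2],np.round(np.ptp(q,axis=0),1))
# vials: project guesses
for nm,(u,v) in dict(vA=(150+0,220),vB=(140+663/7,200+148/7),vC=(305+508/5,195+108/5),beak=(305+632/5,195+75/5),blue1=(305+552/5,195+252/5),blue2=(305+757/5,195+180/5)).items():
    print(nm,np.round(onz(t,u,v,80 if nm[0]=='v' else 95),1))
a=onz(t,140+452/7,200+138/7,80);b=onz(t,140+663/7,200+148/7,80);c=onz(t,305+508/5,195+108/5,80);k=onz(t,305+632/5,195+75/5,20)
print(a,b,c,k)
for nm,x in(("vA",a),("vB",b),("vC",c)): grp(x[:2],14,68,90,nm)
grp((632,-261),20,79,90,"wtop"); grp((640,-312),16,39,50,"short")
# rack orientation via dark mask top face corners, both views
for n,d in(("t",t),("s",s)):
    hsv=cv2.cvtColor(d["frame"],cv2.COLOR_BGR2HSV)
    X=P if n=="t" else Q
    m=(X[...,2]>23)&(X[...,2]<33)&(abs(X[...,0]-635)<60)&(abs(X[...,1]+287)<70)
    q=X[m]; (r)=cv2.minAreaRect(q[:,:2].astype(np.float32)); print(n,r, np.median(q[:,2]))
cv2.imwrite("pics/rk28.png",rect(t,28,590,680,-350,-220,6))
E
```

```text
vA [397.  326.7  80. ]
vB [392.9  63.2  80. ]
vC [ 406.3 -477.9   80. ]
beak [ 425.3 -551.    95. ]
blue1 [ 316.  -492.1   95. ]
blue2 [ 359.8 -623.4   95. ]
[397.56604771 157.17887906  80.        ] [392.93826896  63.15874038  80.        ] [ 406.31140416 -477.93353434   80.        ] [ 434.47729101 -588.13480314   20.        ]
wtop t 55 [ 632.7 -261.    84.4] [ 632.7 -261.3] [25.6 23.6  9.1]
wtop s 61 [ 631.6 -261.5   83. ] [ 632.5 -260.9] [26.4 27.   6.8]
short t 33 [ 641.  -312.    43.9] [ 640.4 -311.9] [22.1 17.   7.9]
short s 34 [ 640.9 -312.7   43.6] [ 641.1 -312.5] [23.8 15.3  7.4]
t ((637.8468017578125, -286.2210388183594), (51.33315658569336, 105.1175765991211), 9.743953704833984) 27.80466748257046
s ((637.8076171875, -286.8572082519531), (56.053104400634766, 103.94403076171875), 9.001571655273438) 27.317372968266312
```

View pics/rk28.png

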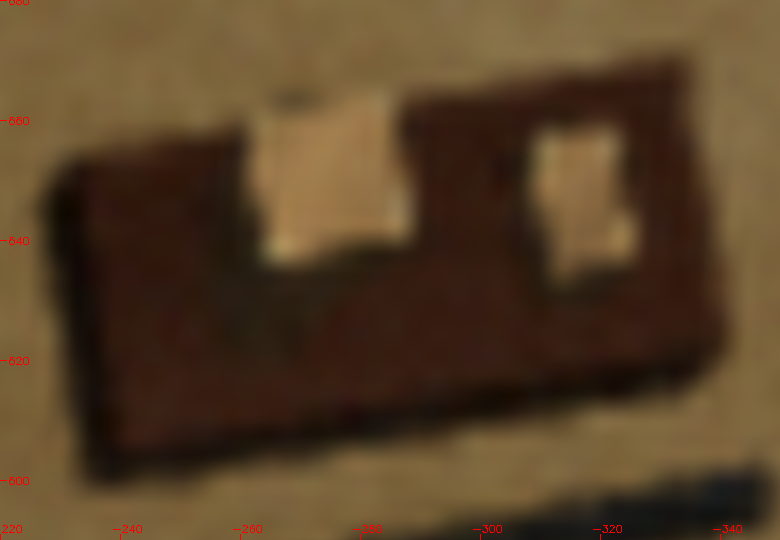

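```bash
python3 - <<'E'
from h import *
t=load("top",0);s=load("scene",0)
P=cloud(t);Q=cloud(s)
def grp(c,r,lo,hi,nm):
    for n,X in(("t",P),("s",Q)):
        q=X[(X[...,2]>lo)&(X[...,2]<hi)&(np.hypot(X[...,0]-c[0],X[...,1]-c[1])<r)]
        if len(q):print(nm,n,len(q),np.round((q.min(0)+q.max(0))/2,1)[:2],np.round(np.ptp(q,axis=0),1))
for nm,u,v,z in(("vA",96,138,80),("vB",307,148,80),("vC",77,108,80),("beak",201,75,20),("bl1",121,252,96),("bl2",326,180,96)):
    k=7 if nm in("vA","vB") else 5; o=(140,200) if k==7 else (305,195)
    p=onz(t,o[0]+u/k,o[1]+v/k,z); print(nm,np.round(p,1)); grp(p[:2],14,z-10,z+10,nm)
E
```

```text
vA [397.8 315.2  80. ]
vA t 22 [400.3 317.7] [12.9 12.9 10.2]
vA s 24 [399.8 319.5] [13.9 15.  14.5]
vB [393.2 221.5  80. ]
vB t 22 [395.5 223.3] [14.8 14.8 14.8]
vB s 24 [395.8 223.8] [15.5 14.3 11.6]
vC [ 406.7 -205.6   80. ]
vC t 22 [ 408.7 -204.3] [13.1 13.2  9.1]
vC s 32 [ 406.6 -204.9] [17.4 14.3 11.2]
beak [ 434.9 -300.3   20. ]
beak t 47 [ 435.  -301.2] [26.5 24.2 10.4]
beak s 17 [ 442.6 -298.3] [ 9.5 16.8  8.4]
bl1 [ 316.7 -226.5   96. ]
bl1 t 46 [ 318. -225.] [18.4 20.1 16.7]
bl1 s 71 [ 316.7 -225.7] [20.5 21.9 14. ]
bl2 [ 360.3 -354.9   96. ]
bl2 t 48 [ 360.5 -352.5] [19.4 22.1 17. ]
bl2 s 76 [ 358.8 -352.6] [21.4 21.4 14.3]
```

```bash
python3 -m pendant '[19,-25,-6,-0.0835,85, 19,-25,-6,-0.0835,85, 19,-25,-6,-0.0835,85, 19,-25,-6,-0.0835,85, 19,-25,-6,-0.0835,85, 19,-25,-6,-0.0835,85, 19,-25,-6,-0.0835,85, 19,-25,-6,-0.0835,85, 19,-25,-6,-0.0835,85, 19,-25,-6,-0.0835,85, 19,-25,-6,-0.0835,85, 16,-24,-6,-0.0835,85]' 40
```

```text
time: 1.1
tool_pos: [410.1, 259.7, 151.0]
tcp_rot: [-179.7, -0.1, 102.7]
ft_force: [0.5, 0.5, 0.4]
finger_gap: 84.9
```

```bash
python3 -m pendant '[0,12,0,0.035,75, 0,0,0,0,75, 0,0,0,0,75]'; python3 - <<'E'
from h import *
s=snap("scene",1);t=snap("top",1)
tile([crop(s,130,110,210,210,5),crop(t,130,160,205,240,5)],"pics/b1.png")
E
```

```text
time: 1.35
tool_pos: [412.3, 264.9, 148.1]
tcp_rot: [-179.4, 0.1, 103.9]
ft_force: [-0.5, -0.4, 0.4]
finger_gap: 75.1
```

View pics/b1.png

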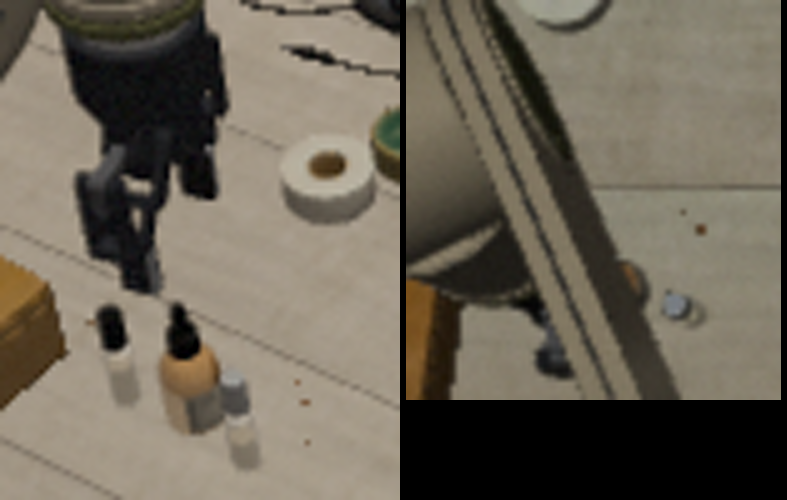

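The gripper is over the bottle, and the vials flank it along y, clear of the fingers. I'll correct the offset and go down.

```bash
python3 -m pendant '[-2,7,0,0.014,75, 0,0,-15,0,75, 0,0,-20,0,75]'
```

```text
time: 1.7
tool_pos: [411.3, 277.4, 118.0]
tcp_rot: [-180.0, -0.1, 105.2]
ft_force: [-0.0, 0.3, -0.5]
finger_gap: 75.0
```

```bash
python3 -m pendant '[-1,-5,0,0,75, 0,0,0,0,75, 0,0,0,0,75]'
```

```text
time: 1.95
tool_pos: [406.3, 273.7, 115.4]
tcp_rot: [-179.6, -0.0, 105.6]
ft_force: [-0.0, -0.8, 0.4]
finger_gap: 75.1
```

```bash
for i in 1 2 3 ; do python3 -m pendant '[0,0,0,0,75]'; done
```

```text
time: 2.03
tool_pos: [406.4, 274.2, 116.3]
tcp_rot: [-179.7, -0.0, 105.6]
ft_force: [0.5, 0.5, -0.1]
finger_gap: 75.1
time: 2.12
tool_pos: [406.6, 274.7, 117.3]
tcp_rot: [-179.7, -0.0, 105.6]
ft_force: [-0.2, 0.6, 0.5]
finger_gap: 74.9
time: 2.2
tool_pos: [407.0, 275.0, 118.2]
tcp_rot: [-179.8, -0.1, 105.7]
ft_force: [-0.4, 0.1, 0.8]
finger_gap: 74.7
```

```bash
python3 -m pendant '[0,0,0,0,75, 0,0,0,0,75, 0,0,0,0,75]';python3 -m pendant '[3,-3,-10,0,75]'; python3 -m pendant '[0,0,0,0,75]';python3 -m pendant '[0,0,0,0,75]'
```

```text
time: 2.45
tool_pos: [408.1, 275.5, 120.0]
tcp_rot: [-180.0, -0.1, 105.6]
ft_force: [-0.2, -0.2, -0.5]
finger_gap: 74.9
time: 2.53
tool_pos: [412.4, 273.5, 111.8]
tcp_rot: [179.8, -0.2, 105.7]
ft_force: [1.8, -0.5, 0.6]
finger_gap: 75.1
time: 2.62
tool_pos: [411.8, 272.5, 109.7]
tcp_rot: [179.9, -0.1, 105.7]
ft_force: [-0.5, -0.5, -0.5]
finger_gap: 74.8
time: 2.7
tool_pos: [411.8, 272.3, 109.3]
tcp_rot: [180.0, -0.1, 105.6]
ft_force: [-0.1, 0.2, 1.5]
finger_gap: 75.0
```

```bash
python3 -m pendant '[-1,0,-20,-0.01,75, -1,0,-20,0,75, 0,0,-20,0,75, 0,0,-3,0,75, 0,0,0,0,75]'
```

```text
time: 3.12
tool_pos: [410.4, 271.9, 44.6]
tcp_rot: [179.9, -0.1, 105.0]
ft_force: [1.0, -0.3, 0.5]
finger_gap: 75.0
```

```bash
python3 -m pendant '[-0.5,0,-4,0,50, 0,0,0,0,30, 0,0,0,0,30, 0,0,0,0,30, 0,0,0,0,30, 0,0,0,0,30]' 40
```

```text
time: 3.62
tool_pos: [412.1, 272.9, 44.2]
tcp_rot: [179.7, -0.2, 105.0]
ft_force: [0.6, -0.8, -0.9]
finger_gap: 36.8
```

```bash
python3 -m pendant '[0,0,0,0,30, 0,0,20,0,30]' 40; python3 - <<'E'
from h import *
s=snap("scene",2)
tile([crop(s,130,140,210,210,8)],"pics/b2.png")
E
```

```text
time: 3.78
tool_pos: [409.8, 271.7, 61.4]
tcp_rot: [180.0, -0.1, 105.0]
ft_force: [-0.4, -0.2, -1.3]
finger_gap: 37.3
```

View pics/b2.png

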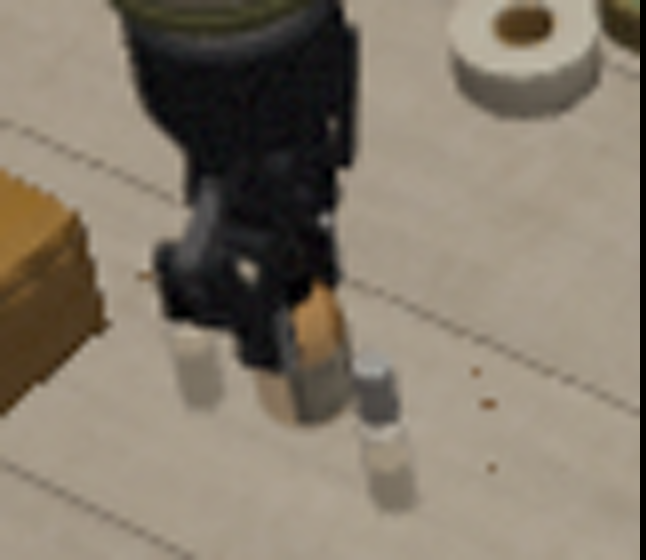

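The bottle is lifted cleanly and both vials still stand. Next I'll carry it over the jig.

```bash
python3 -m pendant '[0,0,35,0,30, 0,0,35,0,30, 6,-11,15,0,30, 12,-22,0,0,30, 12,-22,0,0,30, 12,-22,0,0,30, 12,-22,0,0,30, 12,-22,0,0,30, 12,-22,0,0,30, 12,-22,0,0,30, 12,-22,0,0,30, 6,-11,0,0,30]'; python3 -m pendant '[0,0,0,0,30, 0,0,0,0,30]'
```

```text
time: 4.83
tool_pos: [528.1, 70.4, 162.1]
tcp_rot: [178.5, -0.2, 105.4]
ft_force: [0.9, 0.8, -0.9]
finger_gap: 37.3
time: 5.0
tool_pos: [529.5, 68.0, 162.0]
tcp_rot: [178.5, -0.2, 105.2]
ft_force: [-0.5, 0.2, -0.8]
finger_gap: 37.3
```

```bash
python3 -m pendant '[1.5,-10,-15,-0.005,30, 1,-9,-15,-0.004,30, 0,0,0,0,30, 0,0,0,0,30]'
```

```text
time: 5.33
tool_pos: [531.7, 52.4, 132.3]
tcp_rot: [178.4, -0.3, 104.8]
ft_force: [-0.1, -0.1, -0.4]
finger_gap: 37.0
```

```bash
python3 -m pendant '[0,-3.5,-20,0,30, 0,0,-20,0,30, 0,0,-12,0,30, 0,0,0,0,30, 0,0,0,0,30]'; python3 - <<'E'
from h import *
s=snap("scene",3);t=snap("top",3)
tile([crop(s,215,140,295,220,5),crop(t,210,150,285,220,5)],"pics/b3.png")
E
```

```text
time: 5.75
tool_pos: [536.5, 53.7, 87.3]
tcp_rot: [177.6, -0.1, 105.0]
ft_force: [-0.2, 0.4, 0.0]
finger_gap: 37.2
```

View pics/b3.png

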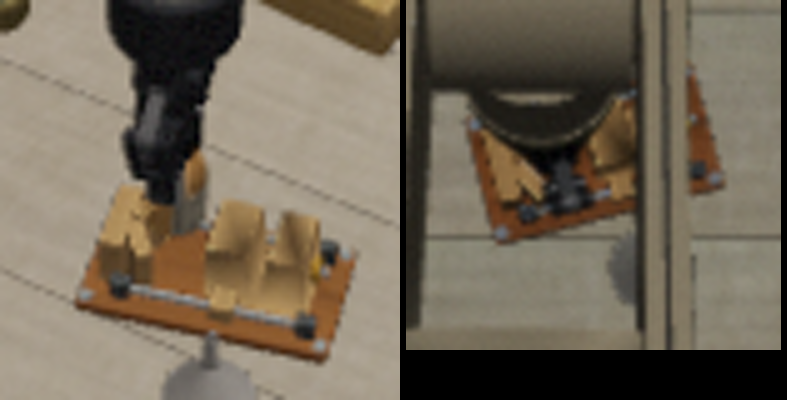

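```bash
python3 -m pendant '[-2,-2,0,0,30, -2,-2,0,0,30, 0,0,0,0,30]'; python3 -m pendant '[0,0,0,0,30, 0,0,0,0,30]'
```

```text
time: 6.1
tool_pos: [532.0, 50.5, 88.0]
tcp_rot: [177.6, -0.1, 105.1]
ft_force: [-0.3, -0.1, -0.5]
finger_gap: 37.0
time: 6.27
tool_pos: [531.8, 50.4, 88.3]
tcp_rot: [177.6, -0.1, 105.1]
ft_force: [0.3, -0.1, -0.6]
finger_gap: 37.2
```

```bash
python3 -m pendant '[-1,-2,-5,-0.004,30, 0,0,-6,0,30, 0,0,-6,0,30, 0,0,0,0,30]'
```

```text
time: 6.6
tool_pos: [532.0, 47.8, 71.2]
tcp_rot: [177.4, -0.1, 104.8]
ft_force: [-0.8, 0.2, -1.3]
finger_gap: 37.4
```

```bash
python3 -m pendant '[-1,0.5,-4,0,30, 0,0,-4,0,30, 0,0,-3,0,30, 0,0,0,0,30]';python3 -m pendant '[0,0,-2,0,30, 0,0,0,0,30]'
```

```text
time: 6.93
tool_pos: [530.7, 48.0, 58.2]
tcp_rot: [177.5, -0.0, 104.8]
ft_force: [1.0, -0.9, -0.7]
finger_gap: 37.2
time: 7.1
tool_pos: [530.8, 48.0, 55.8]
tcp_rot: [177.5, -0.0, 104.8]
ft_force: [1.5, -0.9, -1.5]
finger_gap: 36.7
```

```bash
python3 -m pendant '[0,0,-1.5,0,30, 0,0,0,0,30]'; python3 -m pendant '[0,0,-1,0,30, 0,0,0,0,30]';python3 - <<'E'
from h import *
s=snap("scene",4)
tile([crop(s,215,150,295,220,8)],"pics/b4.png")
E
```

```text
time: 7.27
tool_pos: [530.8, 48.0, 54.2]
tcp_rot: [177.5, -0.0, 104.8]
ft_force: [0.5, -0.5, -0.1]
finger_gap: 37.3
time: 7.43
tool_pos: [530.9, 48.1, 53.3]
tcp_rot: [177.5, -0.0, 104.8]
ft_force: [0.9, -1.0, -1.7]
finger_gap: 37.1
```

View pics/b4.png

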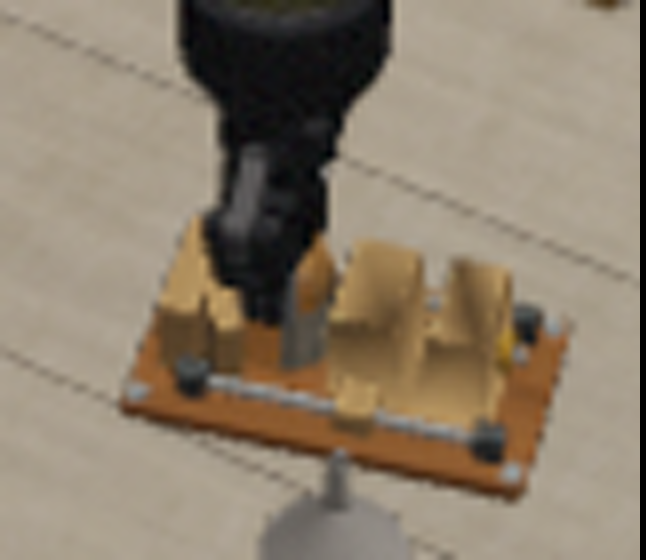

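```bash
python3 -m pendant '[0,0,-0.8,0,30, 0,0,0,0,30]'; python3 -m pendant '[0,0,-0.8,0,30, 0,0,0,0,30]';python3 -m pendant '[0,0,-0.8,0,30, 0,0,0,0,30]'
```

```text
time: 7.65
tool_pos: [530.9, 48.1, 52.7]
tcp_rot: [177.5, -0.0, 104.8]
ft_force: [0.3, 0.0, -1.7]
finger_gap: 37.6
time: 7.82
tool_pos: [531.0, 48.2, 51.9]
tcp_rot: [177.4, -0.1, 104.8]
ft_force: [1.1, -0.6, -1.1]
finger_gap: 37.5
time: 7.98
tool_pos: [531.0, 48.2, 51.0]
tcp_rot: [177.4, -0.1, 104.8]
ft_force: [0.2, -0.3, -1.1]
finger_gap: 37.4
```

```bash
python3 -m pendant '[0,0,-1,0,30, 0,0,0,0,30]'; python3 -m pendant '[0,0,-1,0,30, 0,0,0,0,30]';python3 - <<'E'
from h import *
s=snap("scene",5)
tile([crop(s,215,150,295,220,8)],"pics/b5.png")
E
```

```text
time: 8.15
tool_pos: [531.1, 48.2, 50.0]
tcp_rot: [177.4, -0.1, 104.8]
ft_force: [1.2, -0.4, -1.0]
finger_gap: 37.4
time: 8.32
tool_pos: [531.3, 48.3, 49.8]
tcp_rot: [177.4, -0.1, 104.8]
ft_force: [-0.4, 0.7, -0.7]
finger_gap: 37.2
```

View pics/b5.png

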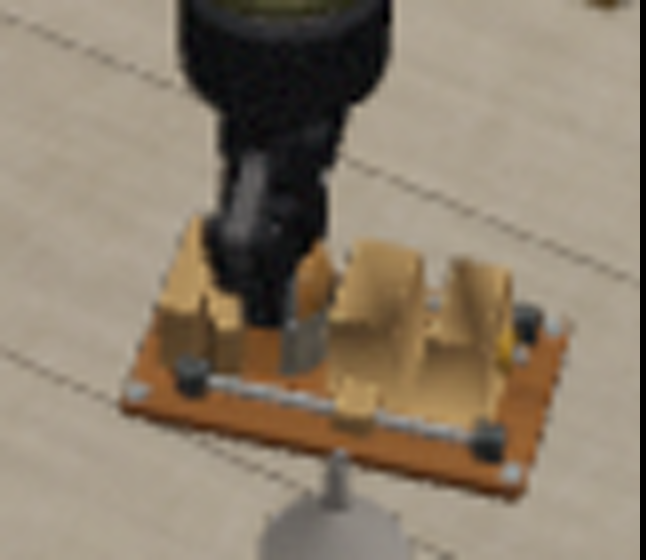

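```bash
python3 -m pendant '[0,0,-1,0,30, 0,0,0,0,30]'; python3 -m pendant '[0,0,-1,0,30, 0,0,0,0,30]'
```

```text
time: 8.53
tool_pos: [531.6, 48.4, 49.8]
tcp_rot: [177.4, -0.1, 104.8]
ft_force: [-0.2, -0.1, -0.8]
finger_gap: 37.1
time: 8.7
tool_pos: [531.8, 48.5, 49.8]
tcp_rot: [177.4, -0.1, 104.8]
ft_force: [-0.3, -0.3, -0.3]
finger_gap: 37.4
```

```bash
python3 -m pendant '[0,0,0,0,42, 0,0,0,0,50, 0,0,0,0,65, 0,0,0,0,65, 0,0,6,0,65, 0,0,12,0,65]'; python3 -m pendant '[0,0,20,0,65, 0,0,30,0,65, 0,0,35,0,65, 0,0,0,0,65]'; python3 - <<'E'
from h import *
s=snap("scene",6);t=snap("top",6)
tile([crop(s,215,150,295,220,8)],"pics/b6.png")
E
```

```text
time: 9.2
tool_pos: [529.2, 48.8, 64.8]
tcp_rot: [177.7, -0.2, 104.8]
ft_force: [-0.2, 0.4, 0.8]
finger_gap: 65.0
time: 9.53
tool_pos: [528.2, 48.8, 156.9]
tcp_rot: [177.7, -0.2, 104.8]
ft_force: [1.0, -0.3, 0.9]
finger_gap: 64.7
```

View pics/b6.png

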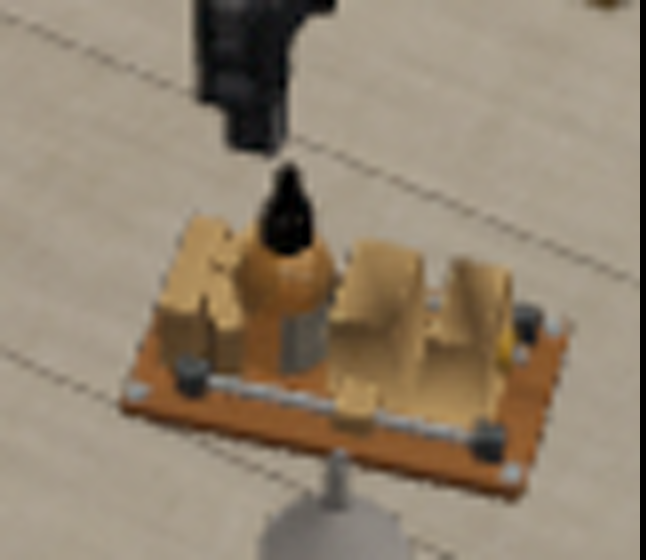

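```bash
python3 -m pendant '[4,-12,0,-0.01,50, 8,-24,0,-0.01,50, 8,-24,0,-0.01,50, 8,-24,0,-0.01,50, 8,-24,0,-0.01,50, 8,-24,0,-0.01,50, 8,-24,0,-0.01,50, 8,-24,0,-0.01,50, 8,-24,0,-0.01,50, 8,-24,0,0,50, 8,-24,0,0,50, 8,-24,0,0,50]'; python3 -m pendant '[4,-18,0,0,50, 2,-9,0,0,50, 0,0,0,0,50, 0,0,0,0,50]'
```

```text
time: 10.63
tool_pos: [611.2, -240.7, 138.1]
tcp_rot: [179.1, -0.8, 99.5]
ft_force: [1.3, 1.0, 1.1]
finger_gap: 49.9
time: 10.97
tool_pos: [614.1, -275.7, 131.9]
tcp_rot: [179.5, -1.0, 99.1]
ft_force: [-0.4, -0.1, -0.5]
finger_gap: 50.1
```

```bash
python3 -m pendant '[9,7,0,0.003,50, 8,6,0,0.003,50, 0,0,0,0,50, 0,0,0,0,50]'; python3 - <<'E'
from h import *
s=snap("scene",7);t=snap("top",7)
tile([crop(s,315,130,400,235,5),crop(t,295,115,370,185,5)],"pics/w1.png")
# bottle/jaw check
c=np.array([538.6,24.2]);a=np.deg2rad(14.7)
Rj=np.array([[np.cos(a),np.sin(a)],[-np.sin(a),np.cos(a)]])
for n,d in(("top",t),("scene",s)):
    P=cloud(d);J=(P[...,:2]-c)@Rj.T;z=P[...,2]
    m=(z>54.5)&(z<61)&(abs(J[...,0])<20)
    q=J[m&(J[...,1]>-30)&(J[...,1]<12)][:,1];print(n,"jaw",np.percentile(q,[0,3,50,97,100]).round(1))
    q=J[m&(J[...,1]<-30)&(J[...,1]>-70)][:,1];print("stop",np.percentile(q,[0,3,50,97,100]).round(1))
    q=J[(z>80)&(z<125)&(abs(J[...,0])<20)&(abs(J[...,1]-26)<20)];print("bulb",len(q),((q.min(0)+q.max(0))/2).round(1),np.ptp(q,axis=0))
E
```

```text
time: 11.3
tool_pos: [632.0, -257.2, 130.8]
tcp_rot: [179.6, -1.2, 99.6]
ft_force: [0.5, -0.1, -0.8]
finger_gap: 49.7
top jaw [-22.8 -20.8  -9.    6.2   9.6]
stop [-57.6 -56.6 -46.2 -34.9 -34.5]
bulb 34 [ 0.5 25.6] [20.33314926 17.60819052]
scene jaw [-23.2 -22.5  -9.6   9.3  11.5]
stop [-57.1 -56.6 -46.4 -35.6 -34.7]
bulb 47 [-3.5 26.1] [15.8107609  20.02579484]
```

View pics/w1.png

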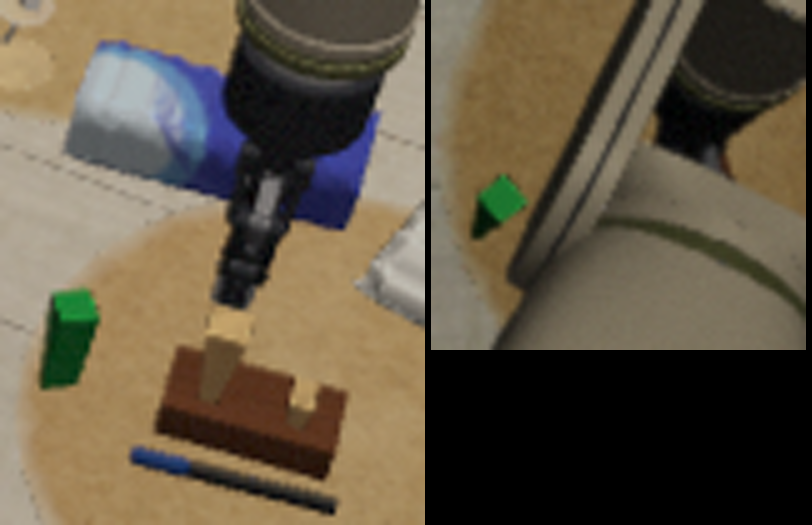

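```bash
python3 -m pendant '[0.7,-3.5,-6,0,50, 0,0,-9,0,50, 0,0,-9,0,50, 0,0,-9,0,50, 0,0,-9,0,50, 0,0,-9,0,50, 0,0,0,0,50]'
```

```text
time: 11.98
tool_pos: [631.5, -261.0, 74.0]
tcp_rot: [179.6, -1.2, 99.6]
ft_force: [-0.0, -0.2, -1.2]
finger_gap: 49.8
```

```bash
python3 -m pendant '[1,0,-8,0,50, 0,0,-8,0,50, 0,0,-6,0,50, 0,0,0,0,50]';  python3 -m pendant '[0,0,-1,0,35, 0,0,0,0,15, 0,0,0,0,15, 0,0,0,0,15, 0,0,0,0,15]' 60
```

```text
time: 12.32
tool_pos: [631.8, -260.9, 48.4]
tcp_rot: [179.7, -1.2, 99.6]
ft_force: [-0.8, -0.4, -1.0]
finger_gap: 49.8
time: 12.73
tool_pos: [632.8, -261.0, 48.1]
tcp_rot: [179.6, -1.2, 99.6]
ft_force: [0.6, -0.0, -0.3]
finger_gap: 23.4
```

```bash
python3 -m pendant '[0,0,10,0,15, 0,0,20,0,15, 0,0,25,0,15, 0,0,25,0,15, 0,0,15,0,15, 0,0,0,0,15]' 60; python3 - <<'E'
from h import *
s=snap("scene",8)
tile([crop(s,315,130,400,235,5)],"pics/w2.png")
E
```

```text
time: 13.23
tool_pos: [632.2, -260.0, 150.0]
tcp_rot: [179.6, -1.2, 99.6]
ft_force: [0.6, -0.7, 0.7]
finger_gap: 23.4
```

View pics/w2.png

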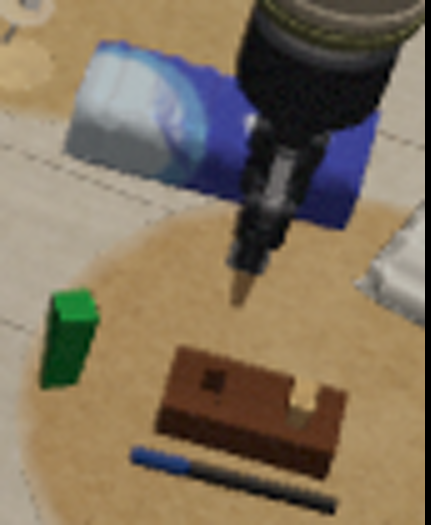

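The long wedge is out of its pocket and the short one is still in place. Now I'll carry it to the slot.

```bash
python3 -m pendant '[-3,9,0,0.008,15, -6,18,0,0.008,15, -7,20,0,0.008,15, -7,20,0,0.008,15, -7,20,0,0.008,15, -7,20,0,0.008,15, -7,20,0,0.008,15, -7,20,0,0.008,15, -7,20,0,0.008,15, -7,20,0,0.008,15, -6,18,0,0.008,15, -4,12,0,0,15]'; python3 -m pendant '[-2,6,0,0,15, 0,0,0,0,15, 0,0,0,0,15]'
```

```text
time: 14.28
tool_pos: [538.7, -28.4, 129.0]
tcp_rot: [-179.0, -2.0, 104.9]
ft_force: [-0.3, 0.5, -0.1]
finger_gap: 23.2
time: 14.53
tool_pos: [533.4, -18.9, 125.9]
tcp_rot: [-178.8, -2.1, 105.1]
ft_force: [0.7, -0.1, -0.4]
finger_gap: 23.7
```

```bash
cat >> h.py <<'E'
from scipy.spatial.transform import Rotation as Ro
def tilt(pick,now,off):
    # off: vector TCP->point at pick (world); returns offset now
    D=Ro.from_euler('xyz',now,degrees=True)*Ro.from_euler('xyz',pick,degrees=True).inv()
    return D.apply(off),D.apply([0,0,1])
E
python3 - <<'E'
from h import *
o,z=tilt([179.6,-1.2,99.6],[-178.8,-2.1,105.1],[0,0,-40])
a=np.deg2rad(14.7);print(o,z,"jig tilt x,y deg",np.rad2deg([z[0]*np.cos(a)+z[1]*np.sin(a),-z[0]*np.sin(a)+z[1]*np.cos(a)]))
E
```

```text
[ -1.24159087   0.31516308 -39.97948379] [ 0.03103977 -0.00787908  0.99948709] jig tilt x,y deg [ 1.60567938 -0.88795657]
```

```bash
python3 -m pendant '[4,5,0,0,15, 4,5,0,-0.003,15, 4,4,0,-0.003,15, 0,0,0,0,15, 0,0,0,0,15]'
```

```text
time: 14.95
tool_pos: [548.0, -6.3, 125.7]
tcp_rot: [-178.8, -2.1, 104.5]
ft_force: [-0.4, -0.5, -1.7]
finger_gap: 23.4
```

```bash
python3 -m pendant '[0,2,-5,0,15, -1,0,-6,0.003,15, 0,0,-6,0,15, 0,0,-4,0,15, 0,0,0,0,15, 0,0,0,0,15]'; python3 - <<'E'
from h import *
s=snap("scene",9);t=snap("top",9)
tile([crop(s,225,140,295,220,7)],"pics/w3.png")
p=sensors.sense(); print(p["tool_pos"],p["tcp_rot"])
E
```

```text
time: 15.45
tool_pos: [546.6, -5.0, 101.6]
tcp_rot: [-178.7, -2.1, 104.6]
ft_force: [0.1, -0.7, 0.0]
finger_gap: 23.6
[546.73991763  -4.94874819 101.89933512] [-178.73327067   -2.07997132  104.64324687]
```

View pics/w3.png

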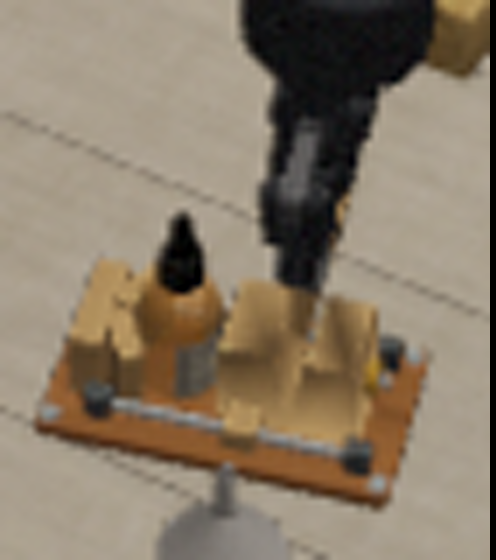

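```bash
python3 -m pendant '[0,1.2,-5,0,15, 0,0,-5,0,15, 0,0,-5,0,15, 0,0,-2,0,15, 0,0,0,0,15]'
```

```text
time: 15.97
tool_pos: [547.4, -3.7, 84.1]
tcp_rot: [-178.8, -2.0, 104.6]
ft_force: [-1.1, -0.0, -0.6]
finger_gap: 23.5
```

```bash
python3 -m pendant '[0,0,-2,0,15, 0,0,-2,0,15, 0,0,0,0,15]'; python3 -m pendant '[0,0,-1.5,0,15, 0,0,0,0,15]';python3 -m pendant '[0,0,-1.5,0,15, 0,0,0,0,15]'
```

```text
time: 16.22
tool_pos: [547.3, -3.4, 79.5]
tcp_rot: [-178.8, -2.1, 104.6]
ft_force: [-0.6, 0.3, -0.2]
finger_gap: 23.6
time: 16.38
tool_pos: [547.4, -3.2, 78.1]
tcp_rot: [-178.8, -2.1, 104.7]
ft_force: [-0.6, 0.2, -0.2]
finger_gap: 23.6
time: 16.55
tool_pos: [547.5, -3.0, 76.7]
tcp_rot: [-178.9, -2.1, 104.7]
ft_force: [0.4, 0.2, -0.2]
finger_gap: 22.8
```

```bash
python3 -m pendant '[0,-0.4,-1,0,15, 0,0,0,0,15]'; python3 -m pendant '[0,0,-1,0,15, 0,0,0,0,15]';python3 -m pendant '[0,0,-1,0,15, 0,0,0,0,15]'
```

```text
time: 16.72
tool_pos: [547.7, -2.9, 75.9]
tcp_rot: [-178.9, -2.1, 104.7]
ft_force: [-0.5, 1.0, -1.3]
finger_gap: 23.1
time: 16.88
tool_pos: [547.7, -2.8, 74.9]
tcp_rot: [-178.9, -2.2, 104.7]
ft_force: [-0.3, 1.4, -0.6]
finger_gap: 23.4
time: 17.05
tool_pos: [547.8, -2.6, 73.9]
tcp_rot: [-178.9, -2.2, 104.7]
ft_force: [-0.6, 1.8, -0.7]
finger_gap: 23.3
```

```bash
python3 -m pendant '[0,0.3,-1,0,15, 0,0,0,0,15]'; python3 -m pendant '[0,0,-1,0,15, 0,0,0,0,15]'
```

```text
time: 17.22
tool_pos: [547.9, -2.4, 72.9]
tcp_rot: [-178.9, -2.1, 104.7]
ft_force: [0.5, 2.6, -1.0]
finger_gap: 23.3
time: 17.38
tool_pos: [548.1, -2.3, 72.4]
tcp_rot: [-178.9, -2.1, 104.7]
ft_force: [-0.9, 2.5, -1.7]
finger_gap: 23.2
```

```bash
python3 -m pendant '[0,0,0,0,26, 0,0,0,0,30, 0,0,0,0,45, 0,0,0,0,45]';  python3 -m pendant '[0,0,5,0,45, 0,0,12,0,45, 0,0,20,0,45, 0,0,20,0,45, 0,0,0,0,45]'; python3 - <<'E'
from h import *
s=snap("scene",10);t=snap("top",10)
tile([crop(s,225,130,295,220,6),crop(t,215,140,280,220,6)],"pics/w4.png")
c=np.array([538.6,24.2]);a=np.deg2rad(14.7)
Rj=np.array([[np.cos(a),np.sin(a)],[-np.sin(a),np.cos(a)]])
P=cloud(s);J=(P[...,:2]-c)@Rj.T;z=P[...,2]
q=np.c_[J[...,0].ravel(),J[...,1].ravel(),z.ravel()];q=q[(q[:,2]>90)&(q[:,2]<125)&(abs(q[:,0])<18)&(abs(q[:,1]+28)<18)]
print(len(q),np.percentile(q,[2,50,98],axis=0).round(1))
E
```

```text
time: 17.72
tool_pos: [548.3, -3.4, 72.0]
tcp_rot: [-178.9, -2.0, 104.7]
ft_force: [0.7, 0.2, 0.2]
finger_gap: 45.1
time: 18.13
tool_pos: [546.7, -3.8, 132.3]
tcp_rot: [-178.8, -2.1, 104.6]
ft_force: [0.5, 0.1, 0.8]
finger_gap: 45.0
55 [[-12.7 -39.9  91. ]
 [ -8.5 -31.2 104.7]
 [  8.7 -17.9 111.3]]
```

View pics/w4.png

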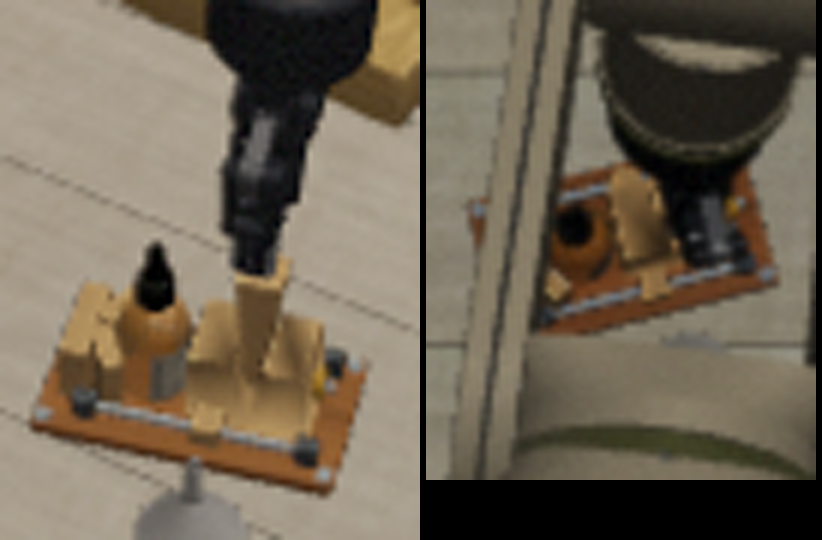

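```bash
python3 -m pendant '[0,0,15,0,50, -5,-8,10,0,50, -11,-18,0,0,50, -13,-22,0,0,50, -13,-22,0,0,50, -13,-22,0,0,50, -13,-22,0,0,50, -13,-22,0,0,50, -13,-22,0,0,50, -13,-22,0,0,50, -13,-22,0,0,50, -10,-16,0,0,50]'; python3 -m pendant '[-4,-5,0,0,50, 0,0,0,0,50, 0,0,0,0,50]'; python3 - <<'E'
from h import *
s=snap("scene",11);t=snap("top",11)
tile([crop(s,285,180,370,305,5)],"pics/m1.png")
c=np.array([538.6,24.2]);a=np.deg2rad(14.7)
Rj=np.array([[np.cos(a),np.sin(a)],[-np.sin(a),np.cos(a)]])
for n,d in (("t",t),("s",s)):
    P=cloud(d);J=(P[...,:2]-c)@Rj.T;z=P[...,2]
    q=np.c_[J[...,0].ravel(),J[...,1].ravel(),z.ravel()];w=q[(q[:,2]>100)&(q[:,2]<120)&(abs(q[:,0])<18)&(abs(q[:,1]+28)<18)]
    print(n,len(w),np.percentile(w,[2,50,98],axis=0).round(1))
    m=q[(q[:,2]>54.5)&(q[:,2]<61)&(abs(q[:,0])<20)];b=m[(m[:,1]>-22)&(m[:,1]<8)&(m[:,0]<-12)][:,1];print("jaw",np.percentile(b,[2,98]).round(1))
    b=m[(m[:,1]<-30)&(m[:,1]>-70)][:,1];print("stop",np.percentile(b,[2,98]).round(1))
E
```

```text
time: 19.23
tool_pos: [400.7, -228.9, 147.4]
tcp_rot: [-178.0, -2.5, 105.0]
ft_force: [0.5, 0.0, 0.0]
finger_gap: 49.9
time: 19.48
tool_pos: [392.4, -236.9, 145.8]
tcp_rot: [-177.8, -2.6, 104.7]
ft_force: [-0.3, -0.6, -0.0]
finger_gap: 49.9
t 64 [[-10.3 -40.3 102.5]
 [ -0.5 -28.3 108.6]
 [ 13.2 -16.9 112.7]]
jaw [-21.7   1.7]
stop [-56.9 -35.1]
s 23 [[-12.1 -38.8 100.4]
 [ -8.8 -27.6 105.7]
 [ -4.6 -17.2 109.2]]
jaw [-21.4   1.8]
stop [-57.1 -34.3]
```

View pics/m1.png

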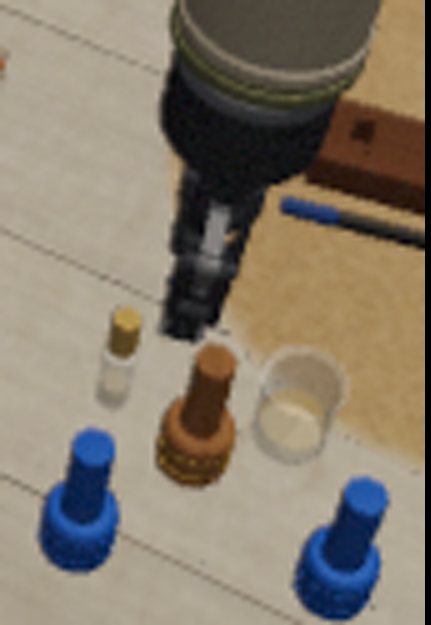

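```bash
python3 - <<'E'
from h import *
for r in ([-177.8,-2.6,104.7],[-178.8,-2.1,104.6],[179.9,-.1,105],[177.6,-.1,105],[179.6,-1.2,99.6]):
    R=Ro.from_euler('xyz',r,degrees=True).as_matrix(); print(R[:,2].round(3), "grip axis",R[:,1].round(3))
E
```

```text
[-0.049  0.034 -0.998] grip axis [ 0.966  0.255 -0.038]
[-0.03   0.03  -0.999] grip axis [ 0.967  0.253 -0.021]
[ 0.001  0.002 -1.   ] grip axis [0.966 0.259 0.002]
[ 0.04   0.013 -0.999] grip axis [0.965 0.259 0.042]
[ 0.003  0.022 -1.   ] grip axis [0.986 0.167 0.007]
```

```bash
python3 -m pendant '[1,-7,0,0,50, 1,-8,0,0,50, 0,-5,0,0,50, 0,0,0,0,50, 0,0,0,0,50]'
```

```text
time: 20.0
tool_pos: [397.3, -256.0, 145.8]
tcp_rot: [-177.8, -2.6, 105.1]
ft_force: [-1.0, -1.3, -0.5]
finger_gap: 49.8
```

```bash
python3 -m pendant '[-2,-1,-6,0,50, -2,-1,-9,0,50, 0,0,-9,0,50, 0,0,-9,0,50, 0,0,-9,0,50, 0,0,-9,0,50, 0,0,0,0,50, 0,0,0,0,50]'
```

```text
time: 20.67
tool_pos: [391.6, -256.5, 87.2]
tcp_rot: [-177.7, -2.8, 105.1]
ft_force: [-0.3, -0.5, -0.7]
finger_gap: 49.8
```

```bash
python3 -m pendant '[1,-1,-7,0,50, 1,0,-7,0,50, 0,0,-7,0,50, 0,0,-6,0,50, 0,0,0,0,50, 0,0,0,0,50]'
```

```text
time: 21.17
tool_pos: [394.2, -257.8, 57.7]
tcp_rot: [-177.8, -2.7, 105.1]
ft_force: [-0.0, -0.3, 0.3]
finger_gap: 50.0
```

```bash
python3 -m pendant '[0,0,0,0,30, 0,0,0,0,12, 0,0,0,0,12, 0,0,0,0,12, 0,0,0,0,12]' 100; python3 -m pendant '[0,0,15,0,12, 0,0,15,0,12, 0,0,0,0,12]'; python3 - <<'E'
from h import *
s=snap("scene",12)
tile([crop(s,285,180,370,290,6)],"pics/m2.png")
E
```

```text
time: 21.58
tool_pos: [395.0, -258.2, 58.6]
tcp_rot: [-177.8, -2.7, 105.1]
ft_force: [1.3, -0.3, -2.7]
finger_gap: 20.0
time: 21.83
tool_pos: [393.4, -257.1, 87.9]
tcp_rot: [-177.7, -2.8, 105.1]
ft_force: [0.4, -1.4, -2.3]
finger_gap: 20.2
```

View pics/m2.png

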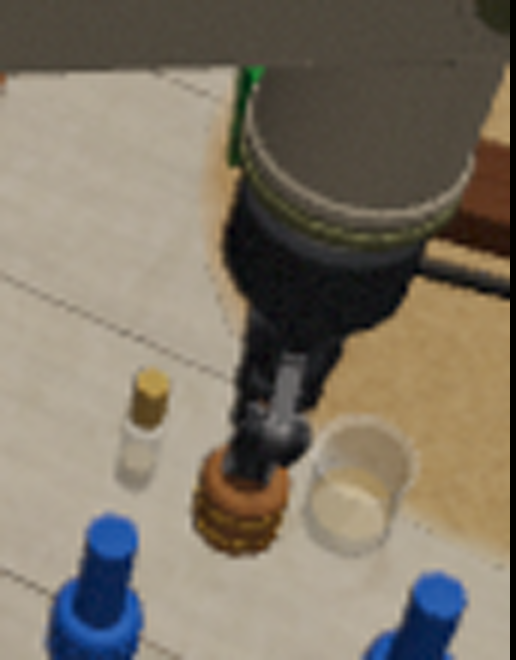

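```bash
python3 -m pendant '[0,0,25,0,12, 0,0,30,0,12, 5,8,30,0,12, 11,18,20,0,12, 13,22,0,0,12, 13,22,0,0,12, 13,22,0,0,12, 13,22,0,0,12, 13,22,0,0,12, 13,22,0,0,12, 13,22,0,0,12, 10,17,0,0,12]'; python3 -m pendant '[6,10,0,0,12, 0,0,0,0,12, 0,0,0,0,12]'
```

```text
time: 22.88
tool_pos: [507.4, -51.7, 183.4]
tcp_rot: [-177.1, -3.3, 104.6]
ft_force: [0.6, -0.5, -2.0]
finger_gap: 19.8
time: 23.13
tool_pos: [513.7, -37.5, 179.9]
tcp_rot: [-177.0, -3.4, 104.8]
ft_force: [-0.3, -0.6, -2.8]
finger_gap: 19.8
```

```bash
python3 - <<'E'
from h import *
o,z=tilt([-177.8,-2.7,105.1],[-177,-3.4,104.8],[-.7,-.3,-58]); print(o,z, "TCP target",np.array([546.1,-3.3])-o[:2])
E
python3 -m pendant '[8,8,3,0,12, 8,8,3,0,12, 8,8,3,0,12, 4,4,0,0,12, 0,0,0,0,12, 0,0,0,0,12]'
```

```text
[ -1.66425489   0.18123201 -57.98083658] [ 0.01660328 -0.00824348  0.99982817] TCP target [547.76425489  -3.48123201]
time: 23.63
tool_pos: [543.9, -9.8, 189.1]
tcp_rot: [-176.9, -3.4, 104.6]
ft_force: [0.5, 0.5, -3.1]
finger_gap: 19.7
```

```bash
python3 -m pendant '[3,4,-3,0,12, 1,2,-4,0,12, 0,0,-4,0,12, 0,0,0,0,12, 0,0,0,0,12]'; python3 - <<'E'
from h import *
s=snap("scene",13)
tile([crop(s,215,110,295,220,5)],"pics/t1.png")
E
```

```text
time: 24.05
tool_pos: [547.8, -3.9, 176.5]
tcp_rot: [-176.8, -3.4, 104.6]
ft_force: [1.0, -0.1, -2.7]
finger_gap: 20.1
```

View pics/t1.png

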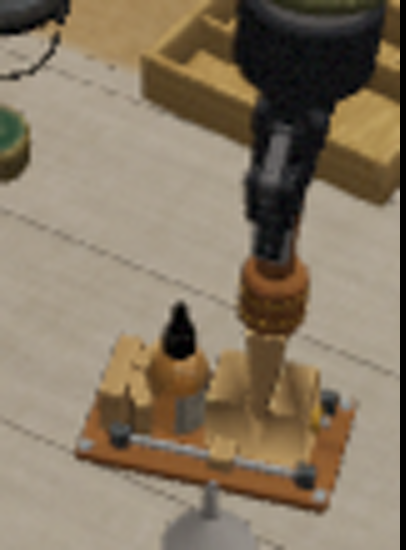

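The mallet face sits squarely above the wedge top. First tap.

```bash
python3 -m pendant '[0,0,-5,0,12]';python3 -m pendant '[0,0,-5,0,12]';python3 -m pendant '[0,0,-4,0,12]';python3 -m pendant '[0,0,-4,0,12]'
```

```text
time: 24.18
tool_pos: [548.2, -4.1, 172.3]
tcp_rot: [-176.9, -3.3, 104.6]
ft_force: [0.2, 0.3, -2.1]
finger_gap: 19.9
time: 24.27
tool_pos: [548.2, -4.2, 166.9]
tcp_rot: [-176.9, -3.3, 104.5]
ft_force: [0.5, -0.2, 1.5]
finger_gap: 19.8
time: 24.35
tool_pos: [548.9, -4.2, 163.6]
tcp_rot: [-177.1, -3.3, 104.5]
ft_force: [-0.4, 1.7, 9.6]
finger_gap: 20.0
time: 24.43
tool_pos: [549.7, -4.0, 160.7]
tcp_rot: [-177.2, -3.3, 104.5]
ft_force: [-2.4, 2.3, 9.6]
finger_gap: 19.8
```

```bash
python3 -m pendant '[0,0,6,0,12, -1,0,8,0,12, 0,0,0,0,12]';python3 -m pendant '[0,0,-6,0,12, 0,0,-7,0,12]';python3 -m pendant '[0,0,-5,0,12]';python3 -m pendant '[0,0,-5,0,12]'
```

```text
time: 24.68
tool_pos: [548.0, -4.0, 174.6]
tcp_rot: [-177.1, -3.3, 104.5]
ft_force: [0.5, 0.4, -2.4]
finger_gap: 20.1
time: 24.85
tool_pos: [549.4, -4.4, 163.3]
tcp_rot: [-177.3, -3.2, 104.5]
ft_force: [-0.4, -1.1, -2.3]
finger_gap: 19.5
time: 24.93
tool_pos: [549.5, -4.4, 157.7]
tcp_rot: [-177.3, -3.2, 104.5]
ft_force: [-1.0, 1.4, 10.5]
finger_gap: 19.9
time: 25.02
tool_pos: [550.1, -4.1, 153.4]
tcp_rot: [-177.4, -3.2, 104.6]
ft_force: [-2.3, 2.9, 13.6]
finger_gap: 20.2
```

```bash
python3 -m pendant '[-1,0,6,0,12, -1,0,8,0,12, 0,0,0,0,12]';python3 -m pendant '[-0.5,0.3,-6,0,12, 0,0,-7,0,12]';python3 -m pendant '[0,0,-4,0,12]';python3 -m pendant '[0,0,-4,0,12]'
```

```text
time: 25.27
tool_pos: [546.6, -3.9, 165.5]
tcp_rot: [-177.2, -3.3, 104.5]
ft_force: [-0.6, 0.0, -2.6]
finger_gap: 20.0
time: 25.43
tool_pos: [547.1, -3.8, 153.6]
tcp_rot: [-177.4, -3.2, 104.5]
ft_force: [0.0, -1.0, -2.2]
finger_gap: 20.0
time: 25.52
tool_pos: [548.2, -4.0, 151.5]
tcp_rot: [-177.6, -3.2, 104.6]
ft_force: [-10.3, -0.3, 38.3]
finger_gap: 19.8
time: 25.6
tool_pos: [549.2, -4.0, 151.1]
tcp_rot: [-177.7, -3.1, 104.6]
ft_force: [-13.9, 1.0, 39.8]
finger_gap: 20.0
```

Stopped firmly at about 151, at a higher force than needed. I'll lift clear, then do one or two gentle confirming taps.

```bash
python3 -m pendant '[-1,0,5,0,12, -1,0,8,0,12, 0,0,0,0,12, 0,0,0,0,12]';python3 -m pendant '[0,0,-5,0,12, 0,0,-4,0,12]';python3 -m pendant '[0,0,-2,0,12]'; python3 -m pendant '[0,0,-2,0,12]';
```

```text
time: 25.93
tool_pos: [546.9, -4.0, 164.2]
tcp_rot: [-177.7, -3.1, 104.6]
ft_force: [0.5, -0.3, -3.3]
finger_gap: 20.1
time: 26.1
tool_pos: [547.0, -4.1, 154.2]
tcp_rot: [-177.7, -3.1, 104.6]
ft_force: [-0.3, -0.1, -1.7]
finger_gap: 19.7
time: 26.18
tool_pos: [546.7, -4.1, 151.2]
tcp_rot: [-177.7, -3.1, 104.6]
ft_force: [-3.0, 0.4, 29.3]
finger_gap: 19.7
time: 26.27
tool_pos: [547.3, -4.2, 151.2]
tcp_rot: [-177.7, -3.1, 104.6]
ft_force: [-10.2, -0.4, 36.5]
finger_gap: 19.5
```

```bash
python3 -m pendant '[0,0,5,0,12, 0,0,12,0,12, 0,0,20,0,12, 0,0,20,0,12, 0,0,0,0,12]'; python3 - <<'E'
from h import *
s=snap("scene",14);t=snap("top",14)
tile([crop(s,215,90,295,220,5),crop(t,215,140,290,220,5)],"pics/t2.png")
c=np.array([538.6,24.2]);a=np.deg2rad(14.7)
Rj=np.array([[np.cos(a),np.sin(a)],[-np.sin(a),np.cos(a)]])
for n,d in (("t",t),("s",s)):
    P=cloud(d);J=(P[...,:2]-c)@Rj.T;z=P[...,2]
    q=np.c_[J[...,0].ravel(),J[...,1].ravel(),z.ravel()]
    for nm,k in (("wedge",(q[:,2]>75)&(q[:,2]<105)&(abs(q[:,0])<18)&(abs(q[:,1]+27)<16)),("jaw",(q[:,2]>54.5)&(q[:,2]<61)&(q[:,0]<-10)&(q[:,0]>-21)&(q[:,1]>-30)&(q[:,1]<10)),("bulb",(q[:,2]>80)&(q[:,2]<120)&(abs(q[:,0])<20)&(abs(q[:,1]-26)<16))):
        w=q[k]
        if len(w): print(n,nm,len(w),np.percentile(w,[2,50,98],axis=0).round(1).tolist())
E
```

```text
time: 26.68
tool_pos: [545.1, -4.1, 207.9]
tcp_rot: [-177.4, -3.2, 104.6]
ft_force: [1.6, -0.5, -2.0]
finger_gap: 19.7
t wedge 6 [[-8.8, -26.5, 79.6], [-7.3, -18.6, 86.1], [-2.1, -15.5, 94.8]]
t jaw 23 [[-20.5, -17.6, 55.2], [-15.6, -6.1, 58.3], [-10.8, 6.7, 60.8]]
t bulb 37 [[-9.1, 17.3, 80.6], [-1.8, 26.6, 89.4], [10.8, 36.1, 112.4]]
s wedge 76 [[-10.5, -38.8, 78.0], [-3.2, -27.7, 91.4], [13.7, -14.8, 96.0]]
s jaw 18 [[-20.3, -17.2, 54.8], [-14.3, -5.9, 56.2], [-10.3, 5.2, 60.0]]
s bulb 49 [[-8.0, 17.0, 80.6], [-3.5, 25.2, 89.1], [5.3, 34.8, 112.7]]
```

View pics/t2.png

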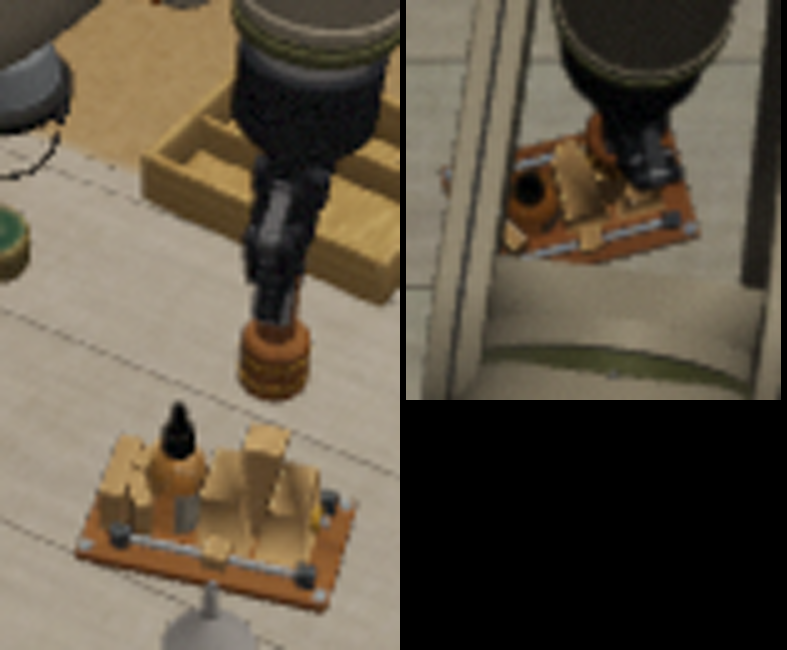

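```bash
python3 -m pendant '[-6,-7,0,0,12, -12,-14,-5,0,12, -14,-16,-5,0,12, -14,-16,-8,0,12, -14,-16,-8,0,12, -14,-16,-8,0,12, -12,-14,-8,0,12, -6,-7,-5,0,12, 0,0,0,0,12, 0,0,0,0,12]'; python3 - <<'E'
from h import *
s=snap("scene",15);t=snap("top",15)
tile([crop(s,215,130,320,240,5)],"pics/p1.png")
p=sensors.sense();o,z=tilt([-177.8,-2.7,105.1],p["tcp_rot"],[-.7,-.3,-58]);print(p["tool_pos"],p["tcp_rot"],o,z)
E
```

```text
time: 27.62
tool_pos: [436.3, -113.3, 139.5]
tcp_rot: [-176.1, -3.9, 104.6]
ft_force: [-0.1, -0.4, -2.2]
finger_gap: 19.8
[ 437.05984147 -112.94276935  140.06384769] [-176.15488774   -3.90722298  104.62977266] [ -2.61918473   0.46515158 -57.94396867] [ 0.03306127 -0.01311527  0.99936727]
```

View pics/p1.png

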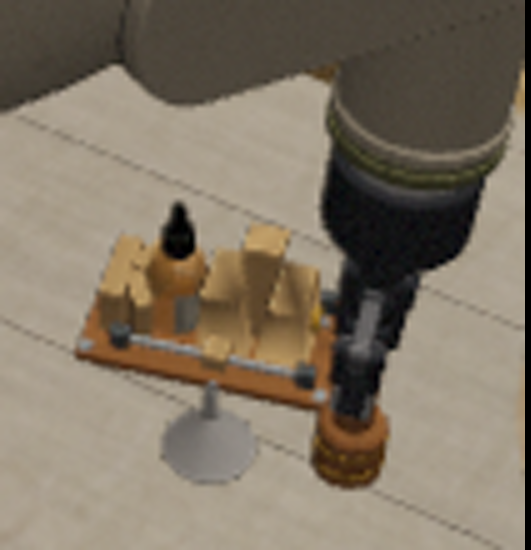

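```bash
python3 -m pendant '[0,0,-8,0,12, 0,0,-12,0,12, 0,0,-12,0,12, 0,0,-12,0,12, 0,0,-10,0,12, 0,0,-8,0,12, 0,0,-4,0,12, 0,0,0,0,12, 0,0,0,0,12]'
```

```text
time: 28.47
tool_pos: [441.0, -109.4, 68.7]
tcp_rot: [-176.4, -3.8, 105.0]
ft_force: [-0.2, -0.1, -2.5]
finger_gap: 20.0
```

```bash
python3 -m pendant '[0,0,-4,0,12, 0,0,-3,0,12, 0,0,0,0,12]'; python3 -m pendant '[0,0,-1,0,12, 0,0,0,0,12]'; python3 -m pendant '[0,0,-1,0,12, 0,0,0,0,12]'
```

```text
time: 28.72
tool_pos: [442.1, -109.7, 62.3]
tcp_rot: [-176.5, -3.8, 105.0]
ft_force: [0.7, 0.1, -2.1]
finger_gap: 19.9
time: 28.88
tool_pos: [442.5, -110.0, 61.7]
tcp_rot: [-176.5, -3.7, 105.0]
ft_force: [-0.1, 0.0, -2.4]
finger_gap: 19.5
time: 29.05
tool_pos: [442.9, -110.2, 61.1]
tcp_rot: [-176.6, -3.7, 105.0]
ft_force: [-0.1, -0.0, -1.5]
finger_gap: 19.6
```

```bash
python3 -m pendant '[0,0,-1.5,0,12, 0,0,0,0,12]'; python3 -m pendant '[0,0,-1.5,0,12, 0,0,0,0,12]'; python3 -m pendant '[0,0,-1.5,0,12, 0,0,0,0,12]'
```

```text
time: 29.22
tool_pos: [443.2, -110.3, 59.8]
tcp_rot: [-176.6, -3.7, 105.0]
ft_force: [0.2, 0.6, -2.5]
finger_gap: 19.7
time: 29.38
tool_pos: [443.6, -110.5, 58.7]
tcp_rot: [-176.7, -3.6, 105.0]
ft_force: [-0.4, 0.6, -1.2]
finger_gap: 19.5
time: 29.55
tool_pos: [444.2, -110.8, 58.8]
tcp_rot: [-176.7, -3.6, 105.0]
ft_force: [-1.0, -0.5, -2.9]
finger_gap: 19.5
```

```bash
python3 -m pendant '[0,0,-1.5,0,12, 0,0,0,0,12]'; python3 -m pendant '[0,0,-1.5,0,12]'; python3 -m pendant '[0,0,-1,0,12]'
```

```text
time: 29.72
tool_pos: [444.8, -111.2, 58.7]
tcp_rot: [-176.7, -3.5, 105.1]
ft_force: [-0.5, 0.9, -3.0]
finger_gap: 19.8
time: 29.8
tool_pos: [445.3, -111.4, 58.3]
tcp_rot: [-176.8, -3.5, 105.1]
ft_force: [-8.1, 1.8, 24.4]
finger_gap: 19.5
time: 29.88
tool_pos: [445.4, -111.6, 58.4]
tcp_rot: [-176.8, -3.5, 105.1]
ft_force: [-8.8, 1.7, 15.4]
finger_gap: 20.1
```

On the table. Release slowly and retreat straight up.

```bash
python3 -m pendant '[0,0,0,0,12, 0,0,0,0,23, 0,0,0,0,26, 0,0,0,0,32, 0,0,0,0,45, 0,0,0,0,45, 0,0,5,0,45, 0,0,12,0,45, 0,0,20,0,45, 0,0,25,0,45, 0,0,25,0,45, 0,0,0,0,45]' 30; python3 - <<'E'
from h import *
s=snap("scene",16);t=snap("top",16)
cv2.imwrite("pics/f1.png",cv2.resize(s["frame"],(800,600),interpolation=cv2.INTER_CUBIC))
tile([crop(s,215,130,320,240,5)],"pics/f2.png")
E
```

```text
time: 30.88
tool_pos: [443.3, -110.7, 150.3]
tcp_rot: [-176.6, -3.6, 105.0]
ft_force: [0.6, 0.5, 1.9]
finger_gap: 44.6
```

View pics/f1.png

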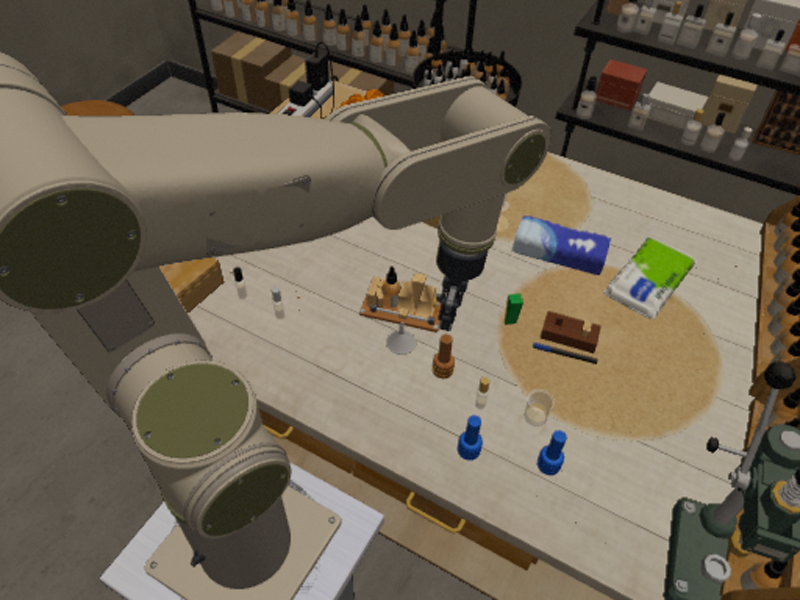

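View pics/f2.png

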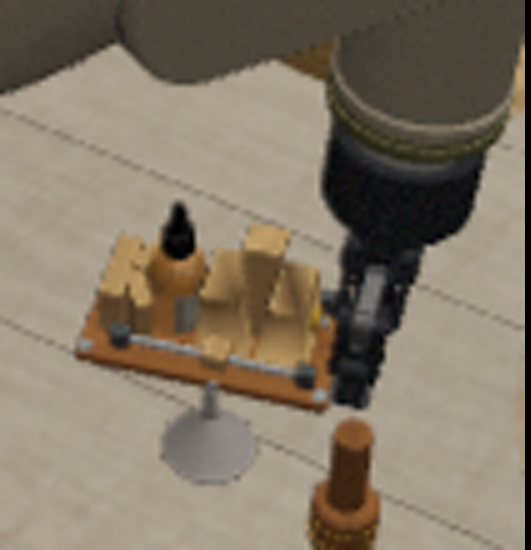

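The mallet stands upright at (444,358) and the wedge and bottle are as driven. The vials, beaker, funnel, marker, short wedge and lookalikes are where they started. The arm hides the label roll and tin, but it never went near them. I'll back off further, run a final check, and hand in.

```bash
python3 -m pendant '[0,0,25,0,45, 0,0,25,0,45, 0,0,0,0,45, 0,0,0,0,45, 0,0,0,0,45]'; python3 - <<'E'
from h import *
from bench import job
s=snap("scene",17);t=snap("top",17);s0=load("scene",0)
P=cloud(s);P0=cloud(s0)
for nm,X,c,r,lo,hi in(("vA",1,(400,319),14,65,90),("vB",1,(395.7,223.5),14,65,90),("vC",1,(407,-204.7),14,65,90),("blue1",1,(317,-225.5),14,85,105),("funnel",1,(455,0),40,8,50),("mallet",0,(445,-110),25,85,110)):
    for Y in (P0,P):
        q=Y[(Y[...,2]>lo)&(Y[...,2]<hi)&(np.hypot(Y[...,0]-c[0],Y[...,1]-c[1])<r)]
        print(nm,len(q),q.mean(0).round(1) if len(q) else "")
print(job.hand_in())
E
```

```text
time: 31.4
tool_pos: [438.8, -109.0, 194.6]
tcp_rot: [-176.1, -4.0, 105.0]
ft_force: [-0.8, -0.1, -0.3]
finger_gap: 44.8
vA 32 [398.4 317.   75. ]
vA 32 [398.3 317.2  74.6]
vB 31 [394.1 222.   75.6]
vB 33 [393.5 221.9  75.5]
vC 38 [ 405.7 -205.1   76.5]
vC 42 [ 405.6 -205.3   75.8]
blue1 74 [ 315.2 -226.3   95.6]
blue1 74 [ 315.2 -226.4   95.8]
funnel 146 [454.2 -17.   18.8]
funnel 154 [455.  -16.8  19.7]
mallet 0 
mallet 61 [ 438.9 -114.    95.2]
the job is handed in; nothing more can be done
None
```

The job is done and handed in at about 31.5 s. The bottle stands in the vee, the long wedge was set by hand and released, and the mallet drove it home.

- **Taps:** I gave four taps with the mallet lifted clear in between. The wedge went about 15–16 mm deeper. The third tap came to a firm stop at tool height 151.1, and the fourth stopped at 151.2, so it went no deeper.
- **Tap force too high:** the last two taps reached about 40 N at the wrist, above the 12–25 N you gave for the final tap but well under the 120 N limit.
- **Grip on the bottle:** the camera depth shows the jaw closed by about 3 to 4 mm and the bottle upright. I judged it tight from that and the firm stop; I did not pull on the bottle to test it.
- **Mallet:** it stands upright at about (440, -113), a clear spot rather than its original place.
- **Other things:** the three vials, one blue mallet and the funnel measured within about 1 mm of where they started. The beaker, marker, short wedge, green wedge and second blue mallet look unmoved in the final picture. The label roll and tin were hidden behind the arm at the end, so I could not check them, but the arm never went near them.

The tool had a small tilt of a few degrees by the end, which had no visible effect.

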